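Stack a flow cell in the bonding press and hold the sprung arm down past its ratchet

TASK

Build up the flow cell in the bonding press: lay the white channel plate squarely on the dark metal base plate that already sits between the locating pins, then the light blue cover plate squarely on top of it, each one fully down and let go. Then bring the press's sprung arm down by its red handle, past its last ratchet click and on down to its stop, so that the foot squeezes the pile, and finish still holding it down there with the gripper while the adhesive takes: do not let go. Leave the timer, the glue bottle and the vial alone.

Things in the scene. Friction and masses are not known exactly. Their poses are not given: they have to be found in the camera images.
- press: small bench press, blue-green cast base 235 x 104 mm with an aluminium bed, fixed to the bench. Origin at bench level under the centre of the bed; -x is its front, to which the handle comes down, +x the rear with the arm's hinge, z up. Keep clear of the pumps nearer the robot (up to 0.21 m high) and of the round filter head on legs left of it (to 0.41 m)
- press_bed (a point): centre of the bed's flat top, 24 mm above the bench, axes as the press; plates lie with their length along x (either way round) between six steel pins, 6 mm thick, round-topped, 28 mm high: two at each long side (x = +-29, y = +-29 mm), one at each short side (x = +-41.5 mm, y = 0). Plates have 1 mm play on every side; the middle 50 mm of the long sides is free for fingers
- press_hinge (a point): the arm's hinge axis (parallel to the press y), 120 mm behind the bed centre and 87 mm above the bench
- press_handle (a point): middle of the red round cross-bar at the arm's end, 190 mm from the hinge: 15 mm thick, 84 mm long, parallel to press y, held by a rod at each end (67 mm free between; 33 mm free between bar and the grey cross-piece). It can be pinched from above, one finger before and one behind it, and turns in the grip as the arm swings, or be pushed. This point's axes turn with the arm
- press_arm (a joint): sprung arm's angle, rad: 0 = raised (start; upright, handle 0.277 m above the bench); grows as the handle comes forward (press -x) and down; 1.55 = level, 1.59 = stop. Its spring lifts it (1.5 N at the handle raised, 3 N at level); from 1.49 on the foot meets the pile and adds up to 8 N. Clicks at 0.90, 1.21 and (last) 1.52; each then keeps the arm from rising
- pawl (a joint): angle of the ratchet's pawl behind the hinge, rad: 0 = dropped in against the ratchet, about 0.1 when a tooth pushes it out; pressing its red tab to the rear frees the arm
- press_foot: the sprung foot: a plunger 120 mm from the hinge under the arm; a rubber-faced pad of 37 x 33 mm hangs on it and presses on the middle of the pile. Origin on the plunger's axis at the level of the pad's face
- base_plate: dark grey anodised metal plate, 75 x 50 mm, 10 mm thick, already lying on the bed between the pins, loose. Origin at the centre of its underside, x along its length; its top is 34 mm above the bench
- channel_plate: opaque white plastic plate with a blue meandering channel on its top, 75 x 50 mm, 10 mm thick (its x axis runs along the 75 mm), origin at the centre of its underside; weighs about 60 g. Lies flat on the bench at the start
- cover_plate: light blue plastic plate with two small dark ports, 75 x 50 mm, 10 mm thick (its x axis runs along the 75 mm), origin at the centre of its underside; weighs about 60 g. Lies flat on the bench at the start
- bench_timer: white digital timer lying on its back, 52 x 72 x 14 mm, origin under its centre. To be left alone
- glue_bottle: small white bottle with a red cap, 36 mm across, 70 mm high, standing, origin under its centre. To be left alone
- vial_2: glass vial with a red cap, 25 mm across, 52 mm high, standing, origin under its centre. To be left alone

How it is judged:
By the outcome, as a careful person would: the job done as asked, in the order asked, and still so for the second after the job is handed in, while the arm keeps its last pose, push and grip.
It also fails if it takes over 70 s, if anything falls off the work surface, if the arm or the gripper's body presses on something with over 40 N, if the wrist force passes 120 N, or if a joint passes its speed limit or range.

ROBOT

A 6-joint arm with a two-finger parallel gripper is mounted at the origin on a cart in front of the work surface, level with it; the furniture and walls round the work are solid. World frame = base frame: x ahead of the robot, y to its left, z up, the work surface at z = 0. Lengths are in m, angles in rad, forces in N, time in s.
With the tool pointing down it reaches from about 0.375 to 0.9 m from the base axis. Payload 3.1 kg.
Tool frame: the origin (TCP) lies where the fingers leave the gripper's body, on its centre line; the fingertips stand 73 mm ahead of it and the grasp point (between the pads) lies 54 mm ahead of it; z points along the fingers, y is the line along which they close (so a half turn about z gives the same grasp; the last joint's range is limited). The gripper opens to 85 mm and grips with 20 to 120 N. Pads are 22 mm wide; open, the fingers measure 114 mm over their backs; the gripper's body (76 mm by 85 mm) begins 54 mm behind the grasp point. The pads swing forward as they close: fully open they stand 13 mm farther back than shut.
Start: joints at [1.111, 0.527, 1.433, -0, 1.181, -0.178], TCP at [0.174, 0.6, 0.304] pointing down, gripper open.
Joint ranges: [-3.08, 3.08], [-0.75, 2.2], [0.22, 2.44], [-1.43, 4.57], [0, 2.65], [-2.85, 2.85]. Speed limits (rad/s): [2.79, 2.79, 3.14, 3.14, 3.14, 3.14].

INTERFACE

Orientations are given as a unit quaternion [x, y, z, w].
In Python, from station import manip gives the robot as it stands.
- The arm moves only by the shell command python3 -m crank 'ROWS' [FORCE]. ROWS is JSON, a list of rows, each an object with "dp": the shift along the tool's x, y, z normalised to -1 to 1, where 1 is 50 cm, a list of three; "delta_rot": the turn, a rotation vector about the tool's x, y, z normalised to -1 to 1, where 1 is 2 pi rad, a list of three; "fingers": the opening, from -1 (shut) to 1 (fully open). A call has 1 to 12 rows; each row shifts and turns the commanded pose from where the row before left it, along the tool's axes as they then stand; what a row does not reach is not made up. A row lasts 1/12 s, in which the tool goes at most 41.7 mm and 7.16 degrees, less where a joint would pass 70% of its speed; a pose out of reach is approached as far as the arm can. A call with a number of a shift or a turn outside -1 to 1 is refused whole. A call with a gripper value outside its range is refused whole. The fingers move at their own pace and stop on an object; FORCE is the grip in N (left out, the last holds). Time passes only in rows, so rows that do not move let the fingers close. It gives the time, the measured TCP pose, the force, the opening and the grip force at its end, in the units of the state.
- manip.sense(): the state, without advancing time (a new reading comes with each control period).
- manip.snapshot(name): name is "scene" or "top" or "wrist"; returns (picture, depth): 480x640x3 uint8, red, green, blue; 480x640 float32, m along the optical axis (not along the pixel's ray), 0 where there is no reading.
- manip.camera_model(name): a dict with "fx", "fy", "cx", "cy" (pixels), "origin" and "attitude" of the camera in the world. Camera axes: x right, y up, looking along -z (the intrinsics and any distortion apply to the point x, -y, -z); pixel columns grow to the right and rows downward; lengths in m; the calibration is good to about 2 mm. A picture is of the moment at which its call begins: read the wrist's pose just before it. camera_model takes no time and is no camera call; for the wrist camera it gives the pose at the moment of the call.
- manip.sign_off(): hands the job in; it is judged then, once.
The state is a dict: "t": time; "q": joint angles; "qd": joint speeds; "tau": joint torques, N m; "tcp_pos": TCP position; "tool_rot": TCP orientation; "force": force on the tool from outside, world axes, zero at the start; "ft_torque": the same for the moment, N m; "finger_gap": opening from 0.0 (shut) to 1.0 (fully open); "gripper_force": force on a finger pad.
Only numpy, scipy, OpenCV 4.12 (cv2) and the standard library are available. Lean on these libraries where they do the work, as an engineer would, in place of code of your own. Each camera call takes 0.05 s, during which the arm holds its last target. There are 200 camera calls.

## Working session

There is one attempt and no reset: what is moved stays moved. The work goes in short steps, Python scripts to look and compute and a shell command to move; the robot and the scene stay as the last step left them, time stands still between calls to the robot, and variables do not carry over. Pictures are saved under pics/ and viewed, at most 10 in all, crops included, and the job is handed in when it is done.

```bash
mkdir -p pics; ls; cat > h.py <<'E'
import numpy as np, cv2
from scipy.spatial.transform import Rotation as R
from station import manip
def snap(name):
    m=manip.camera_model(name); p,d=manip.snapshot(name); return m,p,d
def rot(m):
    a=np.array(m["attitude"]); return a if a.shape==(3,3) else R.from_quat(a).as_matrix()
def ray(m,u,v): return rot(m)@np.array([(u-m["cx"])/m["fx"],-(v-m["cy"])/m["fy"],-1.])
def pix(m,u,v,z):
    r=ray(m,u,v); o=np.array(m["origin"]); return o+r*(z-o[2])/r[2]
def pts(m,d):
    v,u=np.mgrid[:480,:640]; P=np.stack([(u-m["cx"])/m["fx"]*d,-(v-m["cy"])/m["fy"]*d,-d],-1)
    return P@rot(m).T+np.array(m["origin"])
E
python3 - <<'E'
from h import *
for n in("scene","top"):
    m,p,d=snap(n); print(n,m); cv2.imwrite(f"pics/{n}0.png",p[:,:,::-1]); np.savez(f"/tmp/{n}0.npz",p=p,d=d)
print(manip.sense())
E
```

```text
pics
scene {'fx': 512.9032145624668, 'fy': 512.9032145624668, 'cx': 314.0429030444557, 'cy': 238.54123220403307, 'origin': array([0.25827288, 0.45909744, 0.64052261]), 'attitude': array([-0.09594008,  0.47925611,  0.85340319, -0.18114103])}
top {'fx': 549.3368471161244, 'fy': 549.3368471161244, 'cx': 322.5079459938644, 'cy': 244.09856203686223, 'origin': array([ 0.43808713, -0.27744292,  1.0903782 ]), 'attitude': array([ 0.06834653, -0.04525537, -0.697094  ,  0.7122785 ])}
{'t': 0.1, 'q': array([ 1.11050172e+00,  5.28370646e-01,  1.43379620e+00,  1.54824617e-05,
        1.18142562e+00, -1.78525379e-01]), 'qd': array([ 0.00210676, -0.0023696 , -0.00270861, -0.00045229,  0.00019947,
        0.00109169]), 'tau': array([ 1.59905690e-04, -4.43305743e+01, -1.78585517e+01, -1.92447105e-04,
        3.98600227e-03,  1.28828054e-05]), 'tcp_pos': array([0.17353448, 0.59988578, 0.30302591]), 'tool_rot': array([ 1.40421867e-01,  9.90091258e-01, -9.47082914e-04, -3.20773437e-04]), 'force': array([ 0.15568735,  0.29110556, -1.15440782]), 'ft_torque': array([0.02905258, 0.08767786, 0.02398849]), 'gripper_force': 0.0, 'finger_gap': 0.9983936699097037}
```

View pics/top0.png

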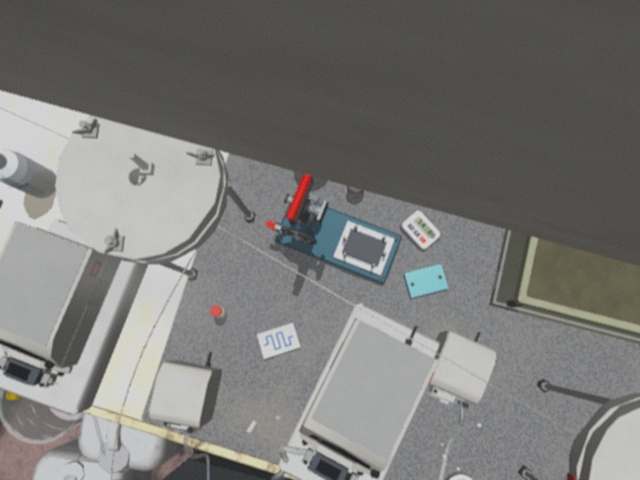

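View pics/scene0.png

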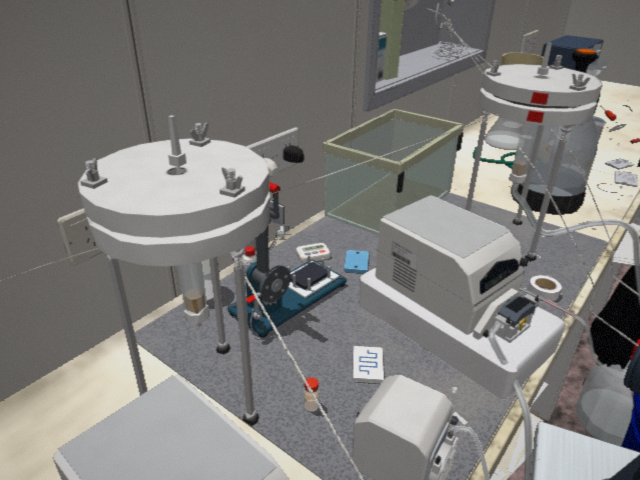

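The top view shows the press bed at about (365,248), with the handle up at (300,198). The channel plate is at (278,341), the cover at (427,281), the timer at (421,230) and the vial at (217,312). Next I'll enlarge that area.

```bash
python3 - <<'E'
from h import *
z=np.load("/tmp/top0.npz");p,d=z["p"],z["d"]; m=manip.camera_model("top")
c=p[170:370,205:455,::-1]; cv2.imwrite("pics/c1.png",cv2.resize(c,None,fx=3,fy=3,interpolation=cv2.INTER_CUBIC))
P=pts(m,d)
for n,u,v in [("chan",278,341),("cover",427,281),("bed",365,248),("handle",300,198),("bench",330,300),("pump1",375,380),("pump2",470,365),("pump3",180,390),("dark",400,130),("dark2",330,180)]: print(n,P[v,u].round(3), d[v,u])
hsv=cv2.cvtColor(p,cv2.COLOR_RGB2HSV)
def rect(mask,name,zt):
    n,l,s,ce=cv2.connectedComponentsWithStats(mask.astype(np.uint8))
    k=1+np.argmax(s[1:,4]); v,u=np.nonzero(l==k)
    W=np.array([pix(m,a,b,zt)[:2] for a,b in zip(u,v)]); r=cv2.minAreaRect((W*1000).astype(np.float32)); print(name,s[k],r)
w=np.zeros((480,640),bool)
a=w.copy();a[315:365,250:305]=1
rect(a&((hsv[...,2]>150)),"chan",.01)
a=w.copy();a[260:302,400:452]=1
rect(a&(hsv[...,1]>90)&(hsv[...,2]>100),"cover",.01)
a=w.copy();a[218:275,335:398]=1
rect(a&(hsv[...,2]>170),"bedtop",.024)
a=w.copy();a[205:290,300:405]=1
E
```

```text
chan [ 0.421 -0.158  0.011] 1.0665627
cover [ 0.544 -0.447  0.007] 1.0801314
bed [ 0.603 -0.323  0.035] 1.0656314
handle [ 0.638 -0.214  0.285] 0.82896054
bench [ 0.503 -0.257 -0.   ] 1.0870135
pump1 [ 0.368 -0.334  0.206] 0.8594048
pump2 [ 0.39  -0.502  0.118] 0.94361347
pump3 [ 0.335 -0.002  0.117] 0.95353836
dark [ 0.482 -0.29   0.975] 0.1200794
dark2 [ 0.49  -0.273  0.909] 0.18717732
chan [ 257  322   44   37 1049] ((422.714599609375, -157.865478515625), (51.13043212890625, 76.7872543334961), 19.569040298461914)
cover [442 285   2   1   2] ((536.4547119140625, -476.69329833984375), (1.9442601203918457, 0.0), 91.22317504882812)
bedtop [357 225  37  50 408] ((602.6785278320312, -331.4696044921875), (77.93106079101562, 77.14788818359375), 69.55792999267578)
```

View pics/c1.png

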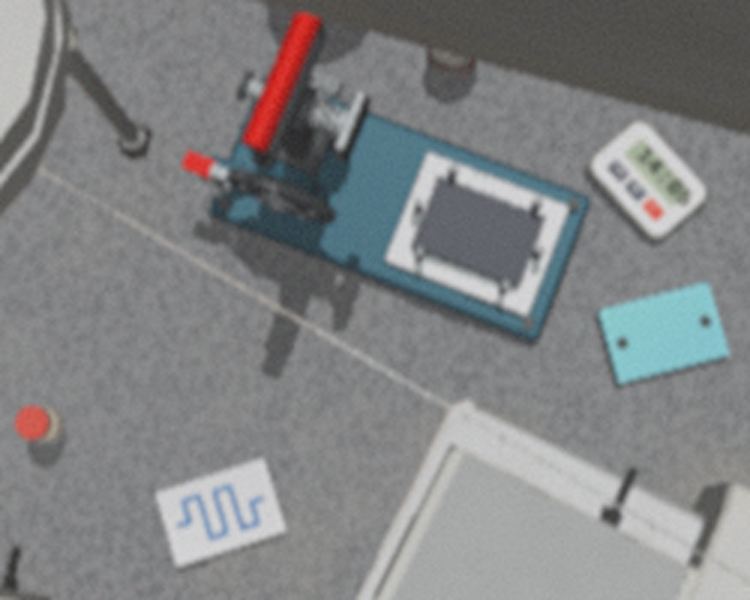

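The enlarged crop gives these corners, in crop pixels:
- Bed: (428,152), (573,200), (533,318), (385,262)
- Cover: (601,308), (709,285), (728,355), (618,382)
- Channel plate: (156,492), (264,460), (286,528), (179,567)
- Handle bar: (310,18) to (258,145)

```bash
python3 - <<'E'
from h import *
m=manip.camera_model("top")
def W(c,z): return np.array([pix(m,205+a/3,170+b/3,z) for a,b in c])
def show(n,c,z):
    w=W(c,z)[:,:2]; e=np.roll(w,-1,0)-w
    print(n,w.mean(0).round(4),"sides",np.linalg.norm(e,axis=1).round(4),"ang",np.degrees(np.arctan2(e[:,1],e[:,0])).round(1))
show("bed",[(428,152),(573,200),(533,318),(385,262)],.024)
show("base",[(427,177),(543,213),(522,289),(413,250)],.034)
show("cover",[(601,308),(709,285),(728,355),(618,382)],.01)
show("chan",[(156,492),(264,460),(286,528),(179,567)],.01)
h=W([(310,18),(258,145)],.28); print(h, h.mean(0))
s=manip.sense(); print(R.from_quat(s["tool_rot"]).as_matrix().round(3))
w=manip.camera_model("wrist"); print(w); Rt=R.from_quat(s["tool_rot"]).as_matrix(); print(Rt.T@(np.array(w["origin"])-s["tcp_pos"]),(Rt.T@rot(w)).round(3))
E
```

```text
bed [ 0.6055 -0.3236] sides [0.1001 0.0822 0.1026 0.0785] ang [-107.7  161.8   70.2  -20. ]
base [ 0.6043 -0.321 ] sides [0.0787 0.0516 0.0745 0.0489] ang [-106.5  165.2   71.2   -9.7]
cover [ 0.5441 -0.4453] sides [0.0725 0.0472 0.0739 0.0494] ang [ -76.7 -165.5  105.    12.9]
chan [ 0.4216 -0.1594] sides [0.0731 0.0459 0.0733 0.0503] ang [ -72.3 -160.   111.1   19.7]
[[ 0.67424606 -0.22510534  0.28      ]
 [ 0.60780129 -0.20077059  0.28      ]] [ 0.64102367 -0.21293796  0.28      ]
[[-0.961  0.278 -0.001]
 [ 0.278  0.961 -0.002]
 [ 0.    -0.002 -1.   ]]
{'fx': 398.59889753076015, 'fy': 398.59889753076015, 'cx': 320.156266893903, 'cy': 239.61305447921524, 'origin': array([0.10379132, 0.62043839, 0.37309837]), 'attitude': array([-0.11637582, -0.08635039,  0.59458152,  0.79086857])}
[ 0.07273347  0.00021152 -0.07004616] [[ 0.     0.958  0.287]
 [ 1.     0.    -0.   ]
 [-0.     0.287 -0.958]]
```

```bash
python3 - <<'E'
from h import *
B=np.array([.6045,-.322]); a=np.radians(70.7); X=np.array([np.cos(a),np.sin(a)]); Y=np.array([-X[1],X[0]])
for n in("top","scene"):
    z=np.load(f"/tmp/{n}0.npz"); m=manip.camera_model(n); P=pts(m,z["d"]).reshape(-1,3); P=P[z["d"].ravel()>0]
    px=(P[:,:2]-B)@X; py=(P[:,:2]-B)@Y
    for z0 in np.arange(.04,.32,.02):
        k=(abs(py)<.07)&(abs(px)<.19)&(P[:,2]>z0)&(P[:,2]<z0+.02)
        if k.sum()>3: print(n,z0.round(2),k.sum(),"x",np.percentile(px[k],[2,50,98]).round(3),"y",np.percentile(py[k],[2,98]).round(3))
    # pumps: max world x of high pts near
    k=(P[:,2]>.05)&(P[:,2]<.24)&(P[:,0]>.2)&(P[:,0]<.55)&(P[:,1]<-.2)&(P[:,1]>-.6)
    for y0 in np.arange(-.6,-.2,.05):
        kk=k&(P[:,1]>y0)&(P[:,1]<y0+.05)
        if kk.sum()>5: print("pump y",y0.round(2),"xmax",np.percentile(P[kk,0],98).round(3),"zmax",P[kk,2].max().round(3))
    k=(P[:,0]>.66)&(P[:,0]<1.2)&(abs(P[:,1]+.3)<.15)
    print("wall x",np.percentile(P[k&(P[:,2]>.1)&(P[:,2]<.8),0],[1,5,50]) if (k&(P[:,2]>.1)&(P[:,2]<.8)).sum() else None)
E
```

```text
top 0.04 128 x [-0.041  0.099  0.175] y [-0.032  0.039]
top 0.06 57 x [0.094 0.119 0.167] y [-0.048  0.036]
top 0.08 341 x [0.088 0.119 0.185] y [-0.048  0.038]
top 0.1 266 x [0.09  0.118 0.15 ] y [-0.008  0.035]
top 0.12 87 x [0.105 0.118 0.135] y [-0.005  0.034]
top 0.14 18 x [0.112 0.115 0.123] y [-0.002  0.009]
top 0.16 18 x [0.112 0.114 0.121] y [-0.002  0.009]
top 0.18 19 x [0.079 0.086 0.117] y [-0.014  0.015]
top 0.2 246 x [0.078 0.105 0.147] y [-0.012  0.014]
top 0.22 280 x [0.078 0.112 0.117] y [-0.039  0.038]
top 0.24 19 x [0.112 0.115 0.12 ] y [-0.041  0.04 ]
top 0.26 85 x [0.109 0.111 0.125] y [-0.032  0.039]
top 0.28 392 x [0.111 0.117 0.124] y [-0.033  0.038]
pump y -0.6 xmax 0.548 zmax 0.205
pump y -0.55 xmax 0.429 zmax 0.123
pump y -0.5 xmax 0.442 zmax 0.124
pump y -0.45 xmax 0.449 zmax 0.212
pump y -0.4 xmax 0.463 zmax 0.213
pump y -0.35 xmax 0.48 zmax 0.213
pump y -0.3 xmax 0.449 zmax 0.213
pump y -0.25 xmax 0.352 zmax 0.211
wall x [0.66015593 0.66087648 0.66803164]
scene 0.04 397 x [-0.04   0.135  0.178] y [-0.03   0.037]
scene 0.06 323 x [0.092 0.133 0.169] y [-0
[... 151 characters left out ...]
 0.132] y [-0.012  0.034]
scene 0.14 119 x [0.114 0.124 0.127] y [-0.013  0.009]
scene 0.16 119 x [0.113 0.124 0.126] y [-0.011  0.008]
scene 0.18 106 x [0.079 0.087 0.125] y [-0.009  0.015]
scene 0.2 79 x [0.078 0.085 0.109] y [-0.017  0.015]
scene 0.22 127 x [0.078 0.118 0.124] y [-0.017  0.039]
scene 0.24 56 x [0.116 0.12  0.123] y [0.034 0.04 ]
scene 0.26 82 x [0.11  0.12  0.124] y [0.028 0.04 ]
scene 0.28 46 x [0.112 0.119 0.124] y [0.023 0.039]
pump y -0.6 xmax 0.548 zmax 0.203
pump y -0.45 xmax 0.41 zmax 0.209
pump y -0.4 xmax 0.428 zmax 0.21
pump y -0.35 xmax 0.482 zmax 0.21
pump y -0.3 xmax 0.454 zmax 0.209
pump y -0.25 xmax 0.352 zmax 0.209
wall x [0.74899367 0.7713888  0.81274538]
```

```bash
python3 -m crank '[{"dp":[0,0,-0.083],"delta_rot":[0,0,0.0198],"fingers":1},{"dp":[0,0,-0.04],"delta_rot":[0,0,0.0198],"fingers":1}]' 60
```

```text
t: 0.27
tcp_pos: [0.1738, 0.6006, 0.3667]
tool_rot: [0.265, 0.964, -0.0, -0.0]
force: [0.5, 0.8, 1.2]
finger_gap: 0.998
gripper_force: 0.0
```

```bash
python3 - <<'E'
from h import *
Q=[]
for n in("top","scene"):
    z=np.load(f"/tmp/{n}0.npz"); m=manip.camera_model(n); P=pts(m,z["d"]).reshape(-1,3); Q.append(P[z["d"].ravel()>.25])
P=np.vstack(Q); P=P[(P[:,2]<.6)&(P[:,2]>0.02)]
for A,B in [((.174,.6),(.36,.25)),((.36,.25),(.41,-.0)),((.41,0),(.42,-.158)),((.42,-.158),(.55,-.3)),((.55,-.3),(.544,-.445))]:
    A,B=np.array(A),np.array(B); e=(B-A)/np.linalg.norm(B-A); s=(P[:,:2]-A)@e; t=(P[:,:2]-A)@np.array([-e[1],e[0]])
    k=(s>-.02)&(s<np.linalg.norm(B-A)+.02)&(abs(t)<.1); o=P[k]; i=np.argsort(-o[:,2])[[0,30,200]]; print(A,B,o[i].round(2).tolist())
k=(P[:,2]>.3)&(P[:,2]<.5)&(P[:,1]>-.2); print(P[k].min(0),P[k].max(0), np.percentile(P[k],[2,98],axis=0).round(2))
s=manip.sense();Rt=R.from_quat(s["tool_rot"]).as_matrix()
for w in [(.36,.25,.45),(.422,-.158,.3)]: print(w,(Rt.T@(np.array(w)-s["tcp_pos"])/.5).round(3))
E
```

```text
[0.174 0.6  ] [0.36 0.25] [[0.44, 0.27, 0.21], [0.44, 0.28, 0.2], [0.41, 0.27, 0.18]]
[0.36 0.25] [ 0.41 -0.  ] [[0.44, 0.2, 0.21], [0.43, 0.22, 0.21], [0.43, 0.18, 0.21]]
[0.41 0.  ] [ 0.42  -0.158] [[0.51, -0.0, 0.18], [0.51, 0.0, 0.17], [0.31, -0.01, 0.12]]
[ 0.42  -0.158] [ 0.55 -0.3 ] [[0.46, -0.33, 0.32], [0.47, -0.3, 0.32], [0.54, -0.18, 0.31]]
[ 0.55 -0.3 ] [ 0.544 -0.445] [[0.46, -0.33, 0.32], [0.48, -0.28, 0.32], [0.45, -0.3, 0.2]]
[ 0.52725958 -0.19999019  0.30002975] [0.90672377 0.24619447 0.49999788] [[ 0.53 -0.18  0.31]
 [ 0.9   0.11  0.49]]
(0.36, 0.25, 0.45) [-0.678 -0.412 -0.167]
(0.422, -0.158, 0.3) [-1.202 -1.05   0.133]
```

```bash
python3 - <<'E'
from h import *
for n,A,B in [("top",(225,231),(350,302)),("top",(375,312),(520,388)),("top",(30,105),(90,135)),("scene",(250,290),(345,450)),("scene",(20,268),(85,242)),("scene",(275,155),(330,130)),("scene",(300,180),(450,130))]:
    z=np.load(f"/tmp/{n}0.npz"); m=manip.camera_model(n); d=z["d"].copy(); d[d<.2]=9; P=pts(m,d)
    print(n)
    for t in np.linspace(0,1,9):
        u,v=np.array(A)*(1-t)+np.array(B)*t; u=int(u);v=int(v); w=d[v-4:v+5,u-4:u+5]; i=np.unravel_index(w.argmin(),w.shape); print((u,v),P[v-4+i[0],u-4+i[1]].round(3), np.median(w).round(3), w.min().round(3))
E
```

```text
top
(225, 231) [ 0.58  -0.109  0.315] 1.116 0.794
(240, 239) [ 0.565 -0.138  0.315] 1.111 0.79
(256, 248) [ 0.553 -0.16   0.315] 1.108 0.788
(271, 257) [ 0.542 -0.18   0.316] 1.105 0.784
(287, 266) [ 0.527 -0.207  0.315] 1.1 0.781
(303, 275) [ 0.517 -0.225  0.317] 1.096 0.777
(318, 284) [ 0.502 -0.251  0.316] 1.092 0.775
(334, 293) [ 0.49  -0.274  0.318] 1.088 0.77
(350, 302) [ 0.48  -0.291  0.319] 1.084 0.767
top
(375, 312) [ 0.464 -0.321  0.318] 1.014 0.765
(393, 321) [ 0.457 -0.369  0.074] 1.009 1.003
(411, 331) [ 0.44  -0.405  0.107] 1.003 0.966
(429, 340) [ 0.425 -0.445  0.074] 1.001 0.995
(447, 350) [ 0.408 -0.468  0.122] 0.949 0.944
(465, 359) [ 0.393 -0.498  0.12 ] 0.946 0.943
(483, 369) [ 0.377 -0.527  0.12 ] 0.943 0.939
(501, 378) [ 0.354 -0.579  0.004] 1.053 1.048
(520, 388) [ 0.337 -0.624  0.004] 1.049 1.044
top
(30, 105) [0.899 0.396 0.001] 1.176 1.171
(37, 108) [0.889 0.383 0.003] 1.175 1.168
(45, 112) [0.879 0.361 0.002] 1.173 1.166
(52, 116) [0.875 0.333 0.   ] 1.171 1.166
(60, 120) [0.862 0.32  0.001] 1.168 1.163
(67, 123) [0.859 0.302 0.002] 1.167 1.161
(75, 127) [0
[... 1032 characters left out ...]
 1.119
(295, 145) [ 0.722 -0.495  0.221] 1.148 1.122
(302, 142) [ 0.734 -0.546  0.225] 1.195 1.165
(309, 139) [ 0.733 -0.582  0.222] 1.211 1.194
(316, 136) [ 0.726 -0.608  0.222] 1.228 1.212
(323, 133) [ 0.719 -0.633  0.22 ] 1.248 1.23
(330, 130) [ 0.712 -0.66   0.22 ] 1.268 1.249
scene
(300, 180) [ 0.548 -0.166  0.315] 1.238 0.758
(318, 173) [ 0.533 -0.198  0.314] 1.287 0.778
(337, 167) [ 0.517 -0.228  0.315] 1.228 0.795
(356, 161) [ 0.499 -0.26   0.316] 1.18 0.813
(375, 155) [ 0.478 -0.293  0.317] 1.155 0.833
(393, 148) [ 0.458 -0.333  0.318] 1.489 0.856
(412, 142) [ 0.439 -0.366  0.32 ] 1.447 0.875
(431, 136) [ 0.417 -0.404  0.321] 1.402 0.896
(450, 130) [ 0.392 -0.45   0.323] 1.304 0.923
```

```bash
python3 -m crank '[{"dp":[-0.0565,-0.0343,-0.0139],"delta_rot":[0,0,0],"fingers":1},{"dp":[-0.0565,-0.0343,-0.0139],"delta_rot":[0,0,0],"fingers":1},{"dp":[-0.0565,-0.0343,-0.0139],"delta_rot":[0,0,0],"fingers":1},{"dp":[-0.0565,-0.0343,-0.0139],"delta_rot":[0,0,0],"fingers":1},{"dp":[-0.0565,-0.0343,-0.0139],"delta_rot":[0,0,0],"fingers":1},{"dp":[-0.0565,-0.0343,-0.0139],"delta_rot":[0,0,0],"fingers":1},{"dp":[-0.0565,-0.0343,-0.0139],"delta_rot":[0,0,0],"fingers":1},{"dp":[-0.0565,-0.0343,-0.0139],"delta_rot":[0,0,0],"fingers":1},{"dp":[-0.0565,-0.0343,-0.0139],"delta_rot":[0,0,0],"fingers":1},{"dp":[-0.0565,-0.0343,-0.0139],"delta_rot":[0,0,0],"fingers":1},{"dp":[-0.0565,-0.0343,-0.0139],"delta_rot":[0,0,0],"fingers":1},{"dp":[-0.0565,-0.0343,-0.0139],"delta_rot":[0,0,0],"fingers":1}]' 60
cat > go.py <<'E'
import sys
from h import *
# go.py x y z yaw_of_tool_y(deg): remaining shift in tool axes (norm) and tool-z turn (norm); tilt report
x,y,z,a=map(float,sys.argv[1:5]); s=manip.sense(); Rt=R.from_quat(s["tool_rot"]).as_matrix()
c=np.degrees(np.arctan2(Rt[1,1],Rt[0,1])); t=(c-a+180)%360-180
print("dp",(Rt.T@(np.array([x,y,z])-s["tcp_pos"])/.5).round(4),"y now",c.round(2),"turn",t.round(2),"deg norm",(t/360).round(4),"tilt",Rt[:,2].round(4),"q",s["q"].round(2),"F",s["force"].round(1),"t",s["t"])
# after turning first by t, shift in the new axes
Rn=Rt@R.from_rotvec([0,0,np.radians(t)]).as_matrix(); print("dp after turn",(Rn.T@(np.array([x,y,z])-s["tcp_pos"])/.5).round(4))
E
python3 go.py .41 -.145 .30 19.6
```

```text
t: 1.27
tcp_pos: [0.3621, 0.2497, 0.4489]
tool_rot: [0.262, 0.965, -0.0, -0.0]
force: [0.8, 0.5, -0.8]
finger_gap: 0.999
gripper_force: 0.0
dp [-0.4821 -0.6323  0.2979] y now 59.61 turn 40.01 deg norm 0.1111 tilt [-6.e-04 -3.e-04 -1.e+00] q [ 0.35  0.11  1.65 -0.    1.38 -0.69] F [ 0.8  0.5 -0.8] t 1.2667
dp after turn [-0.7758 -0.1744  0.2979]
```

```bash
python3 -m crank '[{"dp":[-0.0482,-0.0632,0],"delta_rot":[0,0,0],"fingers":1},{"dp":[-0.0482,-0.0632,0],"delta_rot":[0,0,0],"fingers":1},{"dp":[-0.0482,-0.0632,0],"delta_rot":[0,0,0],"fingers":1},{"dp":[-0.0482,-0.0632,0],"delta_rot":[0,0,0],"fingers":1},{"dp":[-0.0482,-0.0632,0],"delta_rot":[0,0,0],"fingers":1},{"dp":[-0.0482,-0.0632,0],"delta_rot":[0,0,0],"fingers":1},{"dp":[-0.0482,-0.0632,0],"delta_rot":[0,0,0],"fingers":1},{"dp":[-0.0482,-0.0632,0],"delta_rot":[0,0,0],"fingers":1},{"dp":[-0.0482,-0.0632,0],"delta_rot":[0,0,0],"fingers":1},{"dp":[-0.0482,-0.0632,0],"delta_rot":[0,0,0],"fingers":1}]'
python3 -m crank '[{"dp":[0,0,0.05],"delta_rot":[0,0,0.0185],"fingers":1},{"dp":[0,0,0.05],"delta_rot":[0,0,0.0185],"fingers":1},{"dp":[0,0,0.05],"delta_rot":[0,0,0.0185],"fingers":1},{"dp":[0,0,0.05],"delta_rot":[0,0,0.0185],"fingers":1},{"dp":[0,0,0.05],"delta_rot":[0,0,0.0185],"fingers":1},{"dp":[0,0,0.05],"delta_rot":[0,0,0.0185],"fingers":1},{"dp":[0,0,0],"delta_rot":[0,0,0],"fingers":1},{"dp":[0,0,0],"delta_rot":[0,0,0],"fingers":1}]'
cat > plate.py <<'E'
import sys
from h import *
# plate.py white|cyan ztop name : fit plate in the wrist picture
kind,zt,name=sys.argv[1],float(sys.argv[2]),sys.argv[3]
m,p,d=snap("wrist"); cv2.imwrite(f"pics/{name}.png",p[:,:,::-1]); h=cv2.cvtColor(p,cv2.COLOR_RGB2HSV)
mask=((h[...,2]>165)&(h[...,1]<60)) if kind=="white" else ((h[...,1]>70)&(h[...,0]>80)&(h[...,0]<105)&(h[...,2]>110))
mask=cv2.morphologyEx(mask.astype(np.uint8),cv2.MORPH_CLOSE,np.ones((9,9)))
n,l,s,c=cv2.connectedComponentsWithStats(mask)
for k in range(1,n):
    if s[k,4]<800: continue
    co,_=cv2.findContours((l==k).astype(np.uint8),cv2.RETR_EXTERNAL,cv2.CHAIN_APPROX_NONE); q=max(co,key=len)[:,0]
    W=np.array([pix(m,a,b,zt)[:2]*1000 for a,b in q],np.float32); print(s[k],cv2.minAreaRect(W))
s=manip.sense(); print(s["tcp_pos"],s["force"])
E
python3 plate.py white .01 w1; python3 go.py .422 -.158 .12 19.6
```

```text
t: 2.1
tcp_pos: [0.4094, -0.1451, 0.4486]
tool_rot: [0.262, 0.965, 0.0, -0.0]
force: [1.0, 0.8, -0.8]
finger_gap: 1.0
gripper_force: 0.0
t: 2.77
tcp_pos: [0.4093, -0.1429, 0.298]
tool_rot: [0.575, 0.818, -0.0, -0.002]
force: [0.1, -0.3, 0.3]
finger_gap: 0.998
gripper_force: 0.0
[   9    0   50   71 1926] ((139.61573791503906, -85.45742797851562), (55.288028717041016, 34.28610610961914), 89.81836700439453)
[ 184    0  160   74 5909] ((319.658447265625, -27.835716247558594), (126.62039947509766, 53.91133499145508), 19.765533447265625)
[ 458    0  182   71 9113] ((535.8443603515625, 51.124366760253906), (150.86888122558594, 51.511146545410156), 19.765539169311523)
[   0   67   42   67 1442] ((139.1879425048828, -148.69256591796875), (34.312217712402344, 54.66310501098633), 6.916106224060059)
[ 562   75   78   78 3129] ((616.7291870117188, 29.307830810546875), (43.80366134643555, 94.09940338134766), 75.00415802001953)
[    0   128   346   308 14209] ((288.0831298828125, -353.46929931640625), (224.4932403564453, 406.50970458984375), 61.753822326660156)
[ 304  185   55   78 4156] ((424.393310546875, -157.44183349609375), (48.921546936035156, 74.17107391357422), 19.14605140686035)
[  21  345   66   48 1345] ((213.86972045898438, -410.9969787597656), (64.18112182617188, 50.90171813964844), 64.41409301757812)
[ 0.41017439 -0.14336677  0.29916939] [-0.39314358 -0.28255452  0.83771527]
dp [-0.0356  0.0124  0.3583] y now 19.8 turn 0.2 deg norm 0.0006 tilt [-2.e-04  2.e-04 -1.e+00] q [-0.59  0.28  1.89  0.    0.97 -0.94] F [-0.4 -0.3  0.8] t 2.8167
dp after turn [-0.0356  0.0125  0.3583]
```

View pics/w1.png

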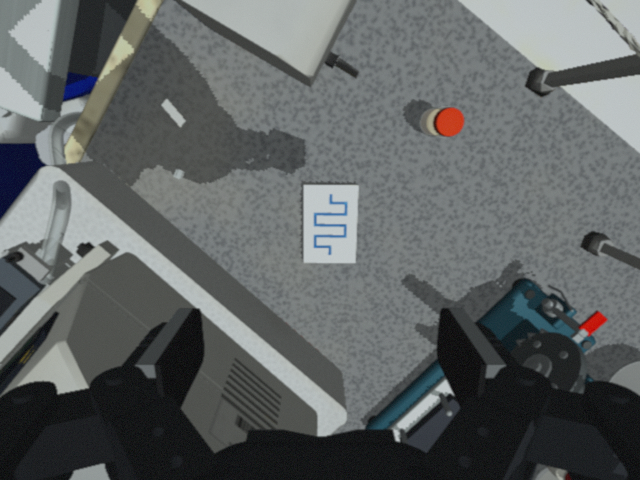

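The wrist view shows the channel plate at (304–358, 185–262) px. It fits as 49×74 mm at (0.424,−0.157), which agrees with the top view.

```bash
python3 go.py .4282 -.169 .10 19.3
```

```text
dp [-0.0605  0.0166  0.3983] y now 19.8 turn 0.5 deg norm 0.0014 tilt [-2.e-04  2.e-04 -1.e+00] q [-0.59  0.28  1.89  0.    0.97 -0.94] F [-0.4 -0.3  0.8] t 2.8167
dp after turn [-0.0604  0.0171  0.3983]
```

```bash
python3 -m crank '[{"dp":[-0.0302,0.0083,0.06],"delta_rot":[0,0,0.0014],"fingers":0.46},{"dp":[-0.0302,0.0083,0.06],"delta_rot":[0,0,0],"fingers":0.46},{"dp":[0,0,0.07],"delta_rot":[0,0,0],"fingers":0.46},{"dp":[0,0,0.07],"delta_rot":[0,0,0],"fingers":0.46},{"dp":[0,0,0.07],"delta_rot":[0,0,0],"fingers":0.46},{"dp":[0,0,0.068],"delta_rot":[0,0,0],"fingers":0.46},{"dp":[0,0,0.02],"delta_rot":[0,0,0],"fingers":0.46},{"dp":[0,0,0.02],"delta_rot":[0,0,0],"fingers":0.46},{"dp":[0,0,0],"delta_rot":[0,0,0],"fingers":0.46},{"dp":[0,0,0],"delta_rot":[0,0,0],"fingers":0.46}]'; python3 go.py .4282 -.169 .073 19.3; python3 - <<'E'
from h import *
m,p,d=snap("wrist"); cv2.imwrite("pics/w2.png",p[:,:,::-1])
E
```

```text
t: 3.65
tcp_pos: [0.4288, -0.1696, 0.081]
tool_rot: [0.579, 0.815, -0.0, 0.001]
force: [-0.3, 0.3, 1.4]
finger_gap: 0.73
gripper_force: 0.0
dp [ 0.0015 -0.0008  0.0161] y now 19.18 turn -0.12 deg norm -0.0003 tilt [ 0.0022 -0.0016 -1.    ] q [-0.62  0.74  1.99 -0.    0.41 -0.95] F [-0.3  0.3  1.4] t 3.65
dp after turn [ 0.0015 -0.0008  0.0161]
```

View pics/w2.png

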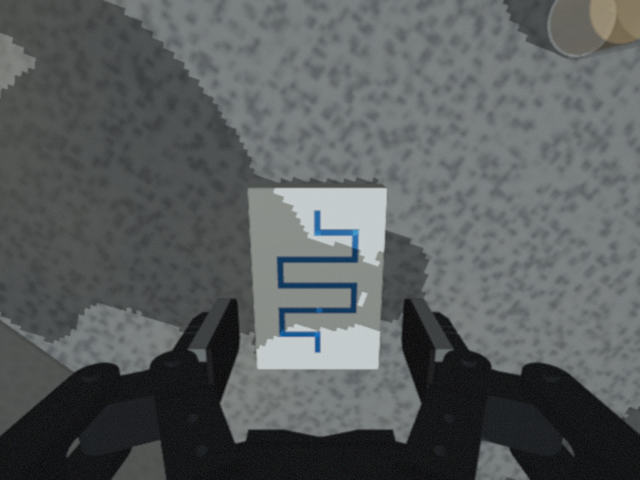

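The plate sits centred between the fingers, at (249–386, 187–368) px. Lowering and closing.

```bash
python3 -m crank '[{"dp":[0,0,0.016],"delta_rot":[0,0,0],"fingers":0.46},{"dp":[0,0,0.002],"delta_rot":[0,0,0],"fingers":0.46},{"dp":[0,0,0],"delta_rot":[0,0,0],"fingers":-0.2},{"dp":[0,0,0],"delta_rot":[0,0,0],"fingers":-0.2},{"dp":[0,0,0],"delta_rot":[0,0,0],"fingers":-0.2},{"dp":[0,0,0],"delta_rot":[0,0,0],"fingers":-0.2},{"dp":[0,0,0],"delta_rot":[0,0,0],"fingers":-0.2},{"dp":[0,0,0],"delta_rot":[0,0,0],"fingers":-0.2}]' 50; python3 go.py .4282 -.169 .42 19.3
```

```text
t: 4.37
tcp_pos: [0.428, -0.169, 0.0716]
tool_rot: [0.58, 0.815, -0.0, 0.001]
force: [-0.4, 0.8, 6.0]
finger_gap: 0.57
gripper_force: 51.6
dp [-0.0007  0.0009 -0.6968] y now 19.15 turn -0.15 deg norm -0.0004 tilt [ 9.e-04 -7.e-04 -1.e+00] q [-0.62  0.76  2.   -0.    0.39 -0.95] F [-0.4  0.8  6. ] t 4.3667
dp after turn [-0.0007  0.0009 -0.6968]
```

```bash
python3 -m crank '[{"dp":[0,0,-0.02],"delta_rot":[0,0,0],"fingers":-0.2},{"dp":[0,0,-0.06],"delta_rot":[0,0,0],"fingers":-0.2},{"dp":[0,0,-0.08],"delta_rot":[0,0,0],"fingers":-0.2},{"dp":[0,0,-0.08],"delta_rot":[0,0,0],"fingers":-0.2},{"dp":[0,0,-0.08],"delta_rot":[0,0,0.0178],"fingers":-0.2},{"dp":[0,0,-0.08],"delta_rot":[0,0,0.0178],"fingers":-0.2},{"dp":[0,0,-0.08],"delta_rot":[0,0,0.0178],"fingers":-0.2},{"dp":[0,0,-0.08],"delta_rot":[0,0,0.0178],"fingers":-0.2},{"dp":[0,0,-0.08],"delta_rot":[0,0,0.0178],"fingers":-0.2},{"dp":[0,0,-0.08],"delta_rot":[0,0,0.0178],"fingers":-0.2},{"dp":[0,0,-0.04],"delta_rot":[0,0,0],"fingers":-0.2},{"dp":[0,0,0],"delta_rot":[0,0,0],"fingers":-0.2}]'; python3 go.py .568 -.426 .45 -19.3
```

```text
t: 5.37
tcp_pos: [0.4287, -0.1695, 0.4569]
tool_rot: [0.816, 0.579, 0.002, 0.006]
force: [0.7, 0.3, -0.9]
finger_gap: 0.563
gripper_force: 52.2
dp [-0.3921  0.4323  0.0202] y now -19.3 turn 0.0 deg norm 0.0 tilt [ 0.0101 -0.0072 -0.9999] q [-0.62  0.13  1.6   0.    1.4  -0.28] F [ 0.7  0.3 -0.9] t 5.3667
dp after turn [-0.3921  0.4323  0.0202]
```

```bash
python3 -m crank '[{"dp":[-0.049,0.054,0],"delta_rot":[0,0,0],"fingers":-0.2},{"dp":[-0.049,0.054,0],"delta_rot":[0,0,0],"fingers":-0.2},{"dp":[-0.049,0.054,0],"delta_rot":[0,0,0],"fingers":-0.2},{"dp":[-0.049,0.054,0],"delta_rot":[0,0,0],"fingers":-0.2},{"dp":[-0.049,0.054,0],"delta_rot":[0,0,0],"fingers":-0.2},{"dp":[-0.049,0.054,0],"delta_rot":[0,0,0],"fingers":-0.2},{"dp":[-0.049,0.054,0],"delta_rot":[0,0,0],"fingers":-0.2},{"dp":[-0.049,0.054,0],"delta_rot":[0,0,0],"fingers":-0.2},{"dp":[0,0,0.08],"delta_rot":[0,0,0],"fingers":-0.2},{"dp":[0,0,0.08],"delta_rot":[0,0,0],"fingers":-0.2},{"dp":[0,0,0.08],"delta_rot":[0,0,0],"fingers":-0.2},{"dp":[0,0,0.08],"delta_rot":[0,0,0],"fingers":-0.2}]'; python3 -m crank '[{"dp":[0,0,0.04],"delta_rot":[0,0,0],"fingers":-0.2},{"dp":[0,0,0.02],"delta_rot":[0,0,0],"fingers":-0.2},{"dp":[0,0,0],"delta_rot":[0,0,0],"fingers":-0.2},{"dp":[0,0,0],"delta_rot":[0,0,0],"fingers":-0.2}]'; python3 go.py .568 -.426 .25 -19.3; python3 - <<'E'
from h import *
m,p,d=snap("wrist"); print(m["origin"]); np.savez("/tmp/w3.npz",p=p,d=d,o=m["origin"],a=m["attitude"]); c=p[20:320,120:520,::-1]; cv2.imwrite("pics/w3.png",cv2.resize(c,None,fx=2,fy=2,interpolation=cv2.INTER_CUBIC))
E
```

```text
t: 6.37
tcp_pos: [0.5657, -0.4246, 0.2877]
tool_rot: [0.816, 0.578, -0.0, -0.002]
force: [-0.0, 0.5, -1.2]
finger_gap: 0.567
gripper_force: 52.2
t: 6.7
tcp_pos: [0.5669, -0.4254, 0.261]
tool_rot: [0.816, 0.579, -0.0, -0.0]
force: [0.1, -0.2, -0.5]
finger_gap: 0.565
gripper_force: 52.2
dp [-0.0004  0.0025  0.022 ] y now -19.3 turn -0.0 deg norm -0.0 tilt [-1.e-04  1.e-04 -1.e+00] q [-0.8   0.69  1.24  0.    1.21 -0.46] F [ 0.1 -0.2 -0.5] t 6.7
dp after turn [-0.0004  0.0025  0.022 ]
[ 0.59170489 -0.35622315  0.33106403]
```

View pics/w3.png

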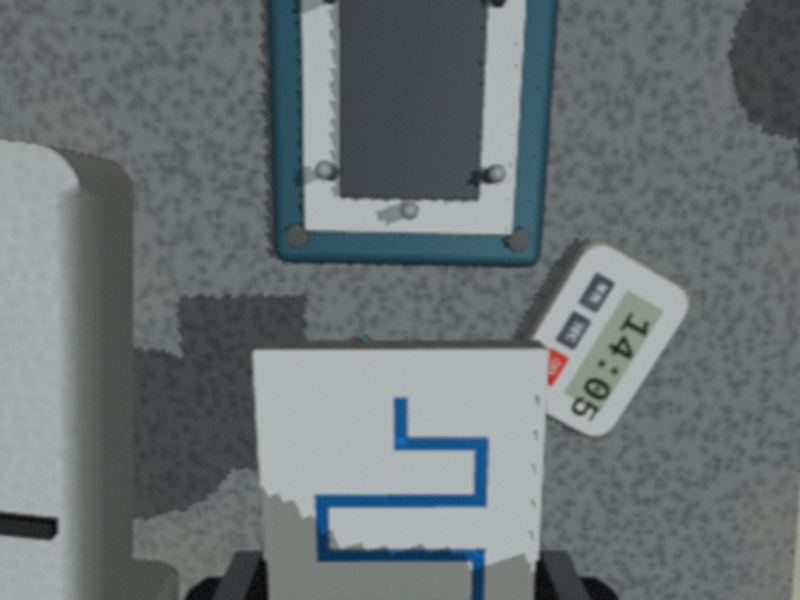

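The picture shows the front of the bed, in crop pixels:
- Pin tops: (326,170), (497,173), (409,210)
- Base plate front corners: (341,198), (480,199)
- Held plate's leading edge: (253,350) to (547,347)

```bash
cat > bed.py <<'E'
from h import *
z=np.load("/tmp/w3.npz"); m=manip.camera_model("wrist"); m["origin"]=z["o"]; m["attitude"]=z["a"]
def W(c,zz): return np.array([pix(m,120+(a-.5)/2,20+(b-.5)/2,zz)[:2] for a,b in c])
pins=W([(326,170),(497,173),(409,210)],.0505); ang=lambda e: np.degrees(np.arctan2(e[1],e[0]))
print("pins",pins.round(4),"dist",np.linalg.norm(pins[0]-pins[1]), "yaw",ang(pins[0]-pins[1])+90-180)
b=W([(341,198),(480,199),(340,20),(487,10)],.034)
print("base front",b.round(4),"w",np.linalg.norm(b[0]-b[1]),"yaws",ang(b[2]-b[0]),ang(b[3]-b[1]),ang(b[0]-b[1])-90)
w=W([(303,20),(304,232),(524,20),(514,235)],.024); print("bed edge yaws",ang(w[0]-w[1]),ang(w[2]-w[3]))
for yaw in (70.2,70.7,71.2):
    X=np.array([np.cos(np.radians(yaw)),np.sin(np.radians(yaw))]); Y=np.array([-X[1],X[0]])
    print(yaw,"centre: lateral pins",((pins[0]+pins[1])/2-0)@Y,"third",pins[2]@Y,"base",(b[0]+b[1])/2@Y,"along: pins",(pins[0]+pins[1])/2@X+.029,pins[2]@X+.0415,"base",(b[0]+b[1])/2@X+.0375)
    print("  xy", (((pins[0]+pins[1])/2+.029*X)).round(4), "from base",((b[0]+b[1])/2+.0375*X).round(4))
P=W([(253,350),(547,347)],.199+.0005); print("held corners",P.round(4),np.linalg.norm(P[0]-P[1]),"yaw",ang(P[0]-P[1])-90)
T=np.array([.567,-.4256]); X=np.array([np.cos(np.radians(70.7)),np.sin(np.radians(70.7))]); Y=np.array([-X[1],X[0]]); print("held in tool: x",(P-T)@X,"y(world left)",(P-T)@Y)
E
python3 bed.py
```

```text
pins [[ 0.5711 -0.3388]
 [ 0.6247 -0.3585]
 [ 0.5931 -0.36  ]] dist 0.05708044739014324 yaw 69.7413722160631
base front [[ 0.5716 -0.3484]
 [ 0.6183 -0.3651]
 [ 0.5914 -0.2946]
 [ 0.6389 -0.3081]] w 0.049577920964176146 yaws 69.79581847031864 70.11642238886695 70.30135780106335
bed edge yaws 68.9739726029864 70.28686351107638
70.2 centre: lateral pins -0.680662125046868 third -0.6799588748537033 base -0.6806017602576162 along: pins -0.09649780868216898 -0.09635149126559223 base -0.09658915614878266
  xy [ 0.6077 -0.3214] from base [ 0.6076 -0.3214]
70.7 centre: lateral pins -0.6795410464363785 third -0.6787300181712264 base -0.6794057112469866 along: pins -0.10243285230678115 -0.10227992756205054 base -0.10252334586573242
  xy [ 0.6075 -0.3213] from base [ 0.6073 -0.3213]
71.2 centre: lateral pins -0.6783682181442527 third -0.6774494735700556 base -0.6781579228610195 along: pins -0.10835788681082728 -0.10819741446035847 base -0.10844687226277216
  xy [ 0.6073 -0.3212] from base [ 0.607  -0.3212]
held corners [[ 0.5604 -0.3706]
 [ 0.6068 -0.3863]] 0.04898047480675649 yaw 71.2944586962594
held in tool: x [0.04974318 0.05025135] y(world left) [ 0.02436312 -0.02461472]
```

```bash
python3 -m crank '[{"dp":[0,0,0.06],"delta_rot":[0,0,0.0017],"fingers":-0.2},{"dp":[0,0,0.08],"delta_rot":[0,0,0],"fingers":-0.2},{"dp":[0,0,0.06],"delta_rot":[0,0,0],"fingers":-0.2},{"dp":[0,0,0.02],"delta_rot":[0,0,0],"fingers":-0.2},{"dp":[0.03,0,0],"delta_rot":[0,0,0],"fingers":-0.2},{"dp":[0.05,0,0],"delta_rot":[0,0,0],"fingers":-0.2},{"dp":[0.04,0,0],"delta_rot":[0,0,0],"fingers":-0.2},{"dp":[0.02,0,0],"delta_rot":[0,0,0],"fingers":-0.2},{"dp":[0,0,0],"delta_rot":[0,0,0],"fingers":-0.2},{"dp":[0,0,0],"delta_rot":[0,0,0],"fingers":-0.2}]'; python3 go.py .6033 -.3332 .14 -19.9
```

```text
t: 7.58
tcp_pos: [0.5921, -0.3597, 0.1533]
tool_rot: [0.818, 0.575, 0.0, 0.002]
force: [0.4, 1.2, -0.7]
finger_gap: 0.565
gripper_force: 52.2
dp [0.0575 0.003  0.0266] y now -19.82 turn 0.08 deg norm 0.0002 tilt [ 0.0031 -0.0034 -1.    ] q [-0.71  0.79  1.36 -0.    0.99 -0.36] F [ 0.4  1.2 -0.7] t 7.5833
dp after turn [0.0575 0.003  0.0266]
```

```bash
python3 -m crank '[{"dp":[0.03,0.003,0],"delta_rot":[0,0,0],"fingers":-0.2},{"dp":[0.0275,0,0.0266],"delta_rot":[0,0,0],"fingers":-0.2},{"dp":[0,0,0],"delta_rot":[0,0,0],"fingers":-0.2},{"dp":[0,0,0],"delta_rot":[0,0,0],"fingers":-0.2},{"dp":[0,0,0],"delta_rot":[0,0,0],"fingers":-0.2}]'; python3 - <<'E'
from h import *
m,p,d=snap("wrist"); np.savez("/tmp/w4.npz",p=p,d=d,o=m["origin"],a=m["attitude"]); cv2.imwrite("pics/w4.png",p[:,:,::-1])
E
python3 go.py .6033 -.3332 .107 -19.9
```

```text
t: 8.0
tcp_pos: [0.6019, -0.3339, 0.1378]
tool_rot: [0.819, 0.574, -0.0, 0.0]
force: [-0.4, -0.1, -0.3]
finger_gap: 0.571
gripper_force: 52.2
dp [0.0028 0.0018 0.0621] y now -19.97 turn -0.07 deg norm -0.0002 tilt [ 8.0e-04 -1.1e-03 -1.0e+00] q [-0.67  0.81  1.38 -0.    0.96 -0.32] F [ 0.4  0.7 -0.8] t 8.05
dp after turn [0.0028 0.0018 0.0621]
```

View pics/w4.png

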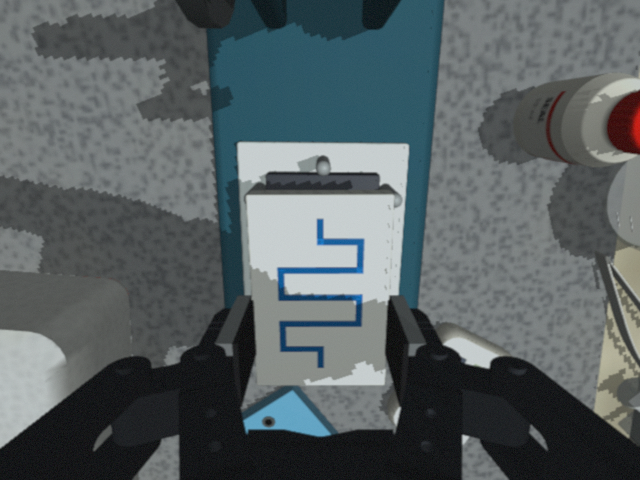

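The held plate is over the bed with its rear edge at (247–394,195) px. The base plate's rear edge is at (266–380,174), the rear pin at (323,162) and the right side pin at (398,198).

```bash
python3 - <<'E'
from h import *
z=np.load("/tmp/w4.npz"); m=manip.camera_model("wrist"); m["origin"]=z["o"]; m["attitude"]=z["a"]
W=lambda c,zz: np.array([pix(m,a,b,zz)[:2] for a,b in c])
yaw=70.1; X=np.array([np.cos(np.radians(yaw)),np.sin(np.radians(yaw))]); Y=np.array([-X[1],X[0]]); T=manip.sense()["tcp_pos"][:2]
f=lambda c,zz:(np.stack([(W(c,zz)-T)@X,(W(c,zz)-T)@Y],1)*1000).round(1).tolist()
print("held rear edge",f([(247,195),(394,195)],.0763)); print("base rear",f([(266,174),(380,174)],.034)); print("pin",f([(323,162)],.0505)); print("bed rear",f([(237,142),(409,143)],.024)); print("pinR",f([(398,198)],.0505))
print("tcp",T, "bed est from tcp", (np.array([.6076,-.3214])-T)@X,(np.array([.6076,-.3214])-T)@Y)
g=cv2.cvtColor(z["p"],cv2.COLOR_RGB2GRAY); print(g[170:180:2,258:274], g[176,372:388]); print(g[230,240:256],g[230,385:402])
E
```

```text
held rear edge [[49.8, 24.0], [49.7, -25.0]]
base rear [[51.2, 23.1], [51.2, -26.3]]
pin [[58.0, -1.5]]
bed rear [[64.2, 36.9], [63.7, -40.2]]
pinR [[43.8, -31.5]]
tcp [ 0.60195581 -0.33416915] bed est from tcp 0.013927843695153095 -0.0009608057299601044
[[206 206 203 204 204 203 205 205 205 206 201 196 194 197 194 190]
 [204 203 204 205 204 205 205 201 186 153 112  82  71  70  64  63]
 [205 204 205 202 196 184 164 142 103  65  50  46  49  51  47  50]
 [194 173 164 154 146 142 129 101  72  68  67  67  68  69  67  70]
 [200 187 159 145 142 143 140 117  80  69  71  71  69  70  71  70]] [ 75  77  75  77  75  72  84 131 179 201 206 203 206 204 204 205]
[ 59  98 129 146 146 147 147 162 186 202 205 205 205 204 204 205] [203 203 205 204 205 206 202 200 199 205 204 203 202 201 204 206 201]
```

```bash
python3 -m crank '[{"dp":[0.0034,0.0021,0],"delta_rot":[0,0,0],"fingers":-0.2},{"dp":[0,0,0.01],"delta_rot":[0,0,0],"fingers":-0.2},{"dp":[0,0,0.012],"delta_rot":[0,0,0],"fingers":-0.2},{"dp":[0,0,0.01],"delta_rot":[0,0,0],"fingers":-0.2},{"dp":[0,0,0.01],"delta_rot":[0,0,0],"fingers":-0.2},{"dp":[0,0,0.01],"delta_rot":[0,0,0],"fingers":-0.2},{"dp":[0,0,0.004],"delta_rot":[0,0,0],"fingers":-0.2},{"dp":[0,0,0],"delta_rot":[0,0,0],"fingers":-0.2},{"dp":[0,0,0],"delta_rot":[0,0,0],"fingers":-0.2}]'; python3 go.py .6035 -.3332 .1056 -19.9
```

```text
t: 8.8
tcp_pos: [0.6034, -0.3318, 0.1092]
tool_rot: [0.819, 0.574, -0.0, -0.0]
force: [0.7, -1.3, 0.1]
finger_gap: 0.565
gripper_force: 52.2
dp [-0.0026  0.0012  0.0072] y now -19.92 turn -0.02 deg norm -0.0001 tilt [-4.e-04  3.e-04 -1.e+00] q [-0.66  0.85  1.38 -0.    0.91 -0.32] F [ 0.7 -1.3  0.1] t 8.8
dp after turn [-0.0026  0.0012  0.0072]
```

```bash
python3 -m crank '[{"dp":[0,0,0.004],"delta_rot":[0,0,0],"fingers":-0.2},{"dp":[0,0,0.003],"delta_rot":[0,0,0],"fingers":-0.2},{"dp":[0,0,0],"delta_rot":[0,0,0],"fingers":-0.2},{"dp":[0,0,0],"delta_rot":[0,0,0],"fingers":-0.2}]'
```

```text
t: 9.13
tcp_pos: [0.6034, -0.3318, 0.106]
tool_rot: [0.819, 0.574, 0.0, -0.0]
force: [0.1, -0.4, -0.3]
finger_gap: 0.569
gripper_force: 52.2
```

```bash
python3 -m crank '[{"dp":[0,0,0.003],"delta_rot":[0,0,0],"fingers":-0.2},{"dp":[0,0,0],"delta_rot":[0,0,0],"fingers":-0.2},{"dp":[0,0,0],"delta_rot":[0,0,0],"fingers":-0.2}]'
```

```text
t: 9.38
tcp_pos: [0.6036, -0.3319, 0.1057]
tool_rot: [0.819, 0.574, 0.0, 0.0]
force: [-1.8, 1.4, 6.2]
finger_gap: 0.564
gripper_force: 52.9
```

```bash
python3 -m crank '[{"dp":[0,0,0],"delta_rot":[0,0,0],"fingers":0.5},{"dp":[0,0,0],"delta_rot":[0,0,0],"fingers":0.5},{"dp":[0,0,0],"delta_rot":[0,0,0],"fingers":0.5},{"dp":[0,0,-0.02],"delta_rot":[0,0,0],"fingers":0.5},{"dp":[0,0,-0.05],"delta_rot":[0,0,0],"fingers":0.5},{"dp":[-0.04,0,-0.05],"delta_rot":[0,0,0],"fingers":0.5},{"dp":[-0.04,0,-0.04],"delta_rot":[0,0,0],"fingers":0.5},{"dp":[0,0,0],"delta_rot":[0,0,0],"fingers":0.5},{"dp":[0,0,0],"delta_rot":[0,0,0],"fingers":0.5}]'; python3 plate.py cyan .01 w5; python3 plate.py white .044 w5b;python3 go.py .544 -.40 .22 14
```

```text
t: 10.13
tcp_pos: [0.5902, -0.3708, 0.1866]
tool_rot: [0.819, 0.573, 0.001, 0.002]
force: [-0.3, 0.3, -0.4]
finger_gap: 0.75
gripper_force: 0.0
[ 237  295  118  110 6648] ((546.746337890625, -444.03277587890625), (50.225032806396484, 75.22543334960938), 15.805441856384277)
[ 0.58957078 -0.36924222  0.18479153] [ 0.64894236 -0.13864067  0.03278935]
[  250    66   143   178 22316] ((608.387939453125, -319.2195129394531), (90.13034057617188, 69.979248046875), 69.5301513671875)
[    0   210   107   190 12740] ((435.3951110839844, -351.1188659667969), (121.42845916748047, 58.464805603027344), 65.07072448730469)
[ 384  247  106   91 3472] ((643.8153076171875, -417.4048767089844), (59.33647155761719, 41.63581466674805), 42.22134017944336)
[ 0.58928639 -0.3682987   0.18363163] [-0.4172766   0.78229486  0.24031795]
dp [-0.0904 -0.0637 -0.0727] y now -19.93 turn -33.93 deg norm -0.0943 tilt [-0.0016  0.0021 -1.    ] q [-0.72  0.76  1.34  0.    1.05 -0.37] F [-0.4  0.8  0.2] t 10.2333
dp after turn [-0.0394 -0.1033 -0.0727]
```

View pics/w5.png

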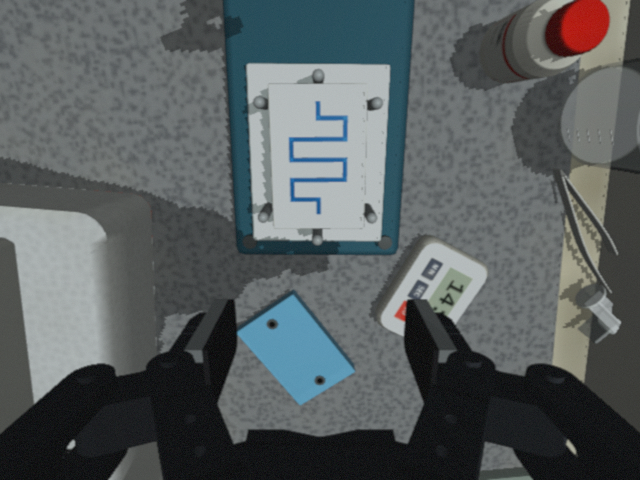

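The channel plate lies between all six pins, at (268–366, 84–228) px. The cover is at (237–355, 293–404), fitted as 50.2×75.2 mm at (0.5467,−0.4440). The timer's nearest corner, at (378,305), is about 10 mm clear of the finger.

```bash
python3 -m crank '[{"dp":[0,0,0],"delta_rot":[0,0,-0.01654],"fingers":0.42},{"dp":[0,0,0],"delta_rot":[0,0,-0.01654],"fingers":0.42},{"dp":[0,0,0],"delta_rot":[0,0,-0.01654],"fingers":0.42},{"dp":[0,0,0],"delta_rot":[0,0,-0.01654],"fingers":0.42},{"dp":[0,0,0],"delta_rot":[0,0,-0.01654],"fingers":0.42},{"dp":[0,0,0],"delta_rot":[0,0,-0.01654],"fingers":0.42},{"dp":[0,0,0],"delta_rot":[0,0,0],"fingers":0.42}]';python3 go.py .55 -.4555 .11 15.8
```

```text
t: 10.82
tcp_pos: [0.5894, -0.3675, 0.1824]
tool_rot: [0.602, 0.798, 0.0, -0.002]
force: [0.1, 0.4, -0.4]
finger_gap: 0.71
gripper_force: 0.0
dp [-0.1481 -0.1239  0.1445] y now 15.97 turn 0.17 deg norm 0.0005 tilt [-0.0031  0.0031 -1.    ] q [-0.72  0.76  1.34  0.    1.05 -1.  ] F [ 0.1  0.4 -0.4] t 10.8167
dp after turn [-0.1485 -0.1235  0.1445]
```

```bash
python3 -m crank '[{"dp":[-0.04,-0.034,0],"delta_rot":[0,0,0],"fingers":0.42},{"dp":[-0.054,-0.045,0],"delta_rot":[0,0,0],"fingers":0.42},{"dp":[-0.054,-0.045,0.04],"delta_rot":[0,0,0],"fingers":0.42},{"dp":[0,0,0.065],"delta_rot":[0,0,0],"fingers":0.42},{"dp":[0,0,0.04],"delta_rot":[0,0,0],"fingers":0.42},{"dp":[0,0,0],"delta_rot":[0,0,0],"fingers":0.42},{"dp":[0,0,0],"delta_rot":[0,0,0],"fingers":0.42},{"dp":[0,0,0],"delta_rot":[0,0,0],"fingers":0.42}]';python3 plate.py cyan .01 w6; python3 go.py .55 -.4555 .0725 15.8
```

```text
t: 11.48
tcp_pos: [0.5511, -0.457, 0.1124]
tool_rot: [0.603, 0.798, 0.0, 0.0]
force: [-0.1, 0.1, 0.2]
finger_gap: 0.707
gripper_force: 0.0
[ 370   39  184  163 4126] ((591.413818359375, -371.14654541015625), (8.624813079833984, 99.71073150634766), 69.49189758300781)
[558 126  56  58 806] ((642.5441284179688, -368.5030212402344), (28.992259979248047, 5.598634719848633), 69.4937973022461)
[  259   174   116   155 16672] ((546.44677734375, -444.0164794921875), (50.152042388916016, 74.16722106933594), 15.800374031066895)
[ 0.55145801 -0.45743626  0.11341769] [ 0.02923287 -0.09094169 -0.74611318]
dp [ 0.0047 -0.0018  0.0818] y now 15.82 turn 0.02 deg norm 0.0 tilt [ 0.0017 -0.0018 -1.    ] q [-0.85  0.87  1.3   0.    0.97 -1.12] F [ 0.  -0.1 -0.7] t 11.5333
dp after turn [ 0.0047 -0.0018  0.0818]
```

Confirmed at (0.5464,−0.4440), 15.8°. Descending and gripping.

```bash
python3 -m crank '[{"dp":[0.0047,-0.0018,0.03],"delta_rot":[0,0,0],"fingers":0.42},{"dp":[0,0,0.03],"delta_rot":[0,0,0],"fingers":0.42},{"dp":[0,0,0.0218],"delta_rot":[0,0,0],"fingers":0.42},{"dp":[0,0,0],"delta_rot":[0,0,0],"fingers":0.42},{"dp":[0,0,0],"delta_rot":[0,0,0],"fingers":-0.2},{"dp":[0,0,0],"delta_rot":[0,0,0],"fingers":-0.2},{"dp":[0,0,0],"delta_rot":[0,0,0],"fingers":-0.2},{"dp":[0,0,0],"delta_rot":[0,0,0],"fingers":-0.2},{"dp":[0,0,0],"delta_rot":[0,0,0],"fingers":-0.2},{"dp":[0,0,0],"delta_rot":[0,0,0],"fingers":-0.2}]' 50; python3 go.py .55 -.4555 .2 15.8
```

```text
t: 12.37
tcp_pos: [0.5489, -0.4556, 0.0714]
tool_rot: [0.603, 0.798, -0.0, 0.0]
force: [0.3, 0.2, -0.3]
finger_gap: 0.565
gripper_force: 52.7
dp [-0.0005  0.0023 -0.2572] y now 15.8 turn -0.0 deg norm -0.0 tilt [ 4.e-04 -4.e-04 -1.e+00] q [-0.85  0.92  1.32  0.    0.9  -1.12] F [ 0.3  0.2 -0.3] t 12.3667
dp after turn [-0.0005  0.0023 -0.2572]
```

```bash
python3 -m crank '[{"dp":[0,0,-0.02],"delta_rot":[0,0,0],"fingers":-0.2},{"dp":[0,0,-0.05],"delta_rot":[0,0,0],"fingers":-0.2},{"dp":[0,0,-0.06],"delta_rot":[0,0,0],"fingers":-0.2},{"dp":[0,0,-0.04],"delta_rot":[0,0,0.01654],"fingers":-0.2},{"dp":[0,0,0],"delta_rot":[0,0,0.01654],"fingers":-0.2},{"dp":[0,0,0],"delta_rot":[0,0,0.01654],"fingers":-0.2},{"dp":[0,0,0],"delta_rot":[0,0,0.01654],"fingers":-0.2},{"dp":[0,0,0],"delta_rot":[0,0,0.01654],"fingers":-0.2},{"dp":[0,0,0],"delta_rot":[0,0,0.01654],"fingers":-0.2},{"dp":[0,0,0],"delta_rot":[0,0,0],"fingers":-0.2},{"dp":[0,0,0],"delta_rot":[0,0,0],"fingers":-0.2}]'; python3 go.py .6035 -.3314 .15 -19.92
```

```text
t: 13.28
tcp_pos: [0.5488, -0.4556, 0.1568]
tool_rot: [0.818, 0.575, 0.0, 0.0]
force: [0.1, 0.5, 0.1]
finger_gap: 0.572
gripper_force: 52.7
dp [0.2706 0.0188 0.0135] y now -19.78 turn 0.14 deg norm 0.0004 tilt [ 4.e-04 -5.e-04 -1.e+00] q [-0.85  0.81  1.3  -0.    1.03 -0.5 ] F [0.1 0.5 0.1] t 13.2833
dp after turn [0.2707 0.0182 0.0135]
```

```bash
python3 -m crank '[{"dp":[0.03,0.0182,0],"delta_rot":[0,0,0.0004],"fingers":-0.2},{"dp":[0.05,0,0],"delta_rot":[0,0,0],"fingers":-0.2},{"dp":[0.06,0,0],"delta_rot":[0,0,0],"fingers":-0.2},{"dp":[0.06,0,0],"delta_rot":[0,0,0],"fingers":-0.2},{"dp":[0.045,0,0],"delta_rot":[0,0,0],"fingers":-0.2},{"dp":[0.0257,0,0.0135],"delta_rot":[0,0,0],"fingers":-0.2},{"dp":[0,0,0],"delta_rot":[0,0,0],"fingers":-0.2},{"dp":[0,0,0],"delta_rot":[0,0,0],"fingers":-0.2},{"dp":[0,0,0],"delta_rot":[0,0,0],"fingers":-0.2}]'; python3 - <<'E'
from h import *
m,p,d=snap("wrist"); np.savez("/tmp/w7.npz",p=p,d=d,o=m["origin"],a=m["attitude"]); c=p[100:400,180:480,::-1]; cv2.imwrite("pics/w7.png",cv2.resize(c,None,fx=2,fy=2,interpolation=cv2.INTER_CUBIC))
E
python3 go.py .6035 -.3314 .1156 -19.92
```

```text
t: 14.03
tcp_pos: [0.6035, -0.3329, 0.1493]
tool_rot: [0.82, 0.573, -0.0, 0.0]
force: [-0.5, -0.8, -0.5]
finger_gap: 0.567
gripper_force: 52.7
dp [ 0.0036 -0.0012  0.0676] y now -20.13 turn -0.21 deg norm -0.0006 tilt [ 4.e-04 -1.e-03 -1.e+00] q [-0.67  0.79  1.37 -0.    0.98 -0.31] F [-1. -0. -1.] t 14.0833
dp after turn [ 0.0036 -0.0012  0.0676]
```

View pics/w7.png

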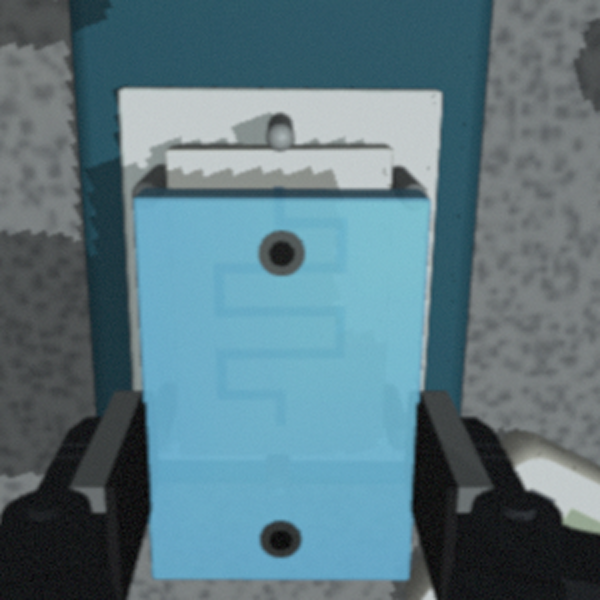

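The cover's rear edge runs (134,194)–(430,198) in crop pixels. The channel plate's rear top edge runs (167,147)–(391,149), with the rear pin at (281,135).

```bash
python3 - <<'E'
from h import *
z=np.load("/tmp/w7.npz"); m=manip.camera_model("wrist"); m["origin"]=z["o"]; m["attitude"]=z["a"]
W=lambda c,zz: np.array([pix(m,180+(a-.5)/2,100+(b-.5)/2,zz)[:2] for a,b in c])
yaw=70.1; X=np.array([np.cos(np.radians(yaw)),np.sin(np.radians(yaw))]); Y=np.array([-X[1],X[0]]); T=manip.sense()["tcp_pos"][:2]
f=lambda c,zz:(np.stack([(W(c,zz)-T)@X,(W(c,zz)-T)@Y],1)*1000).round(1).tolist()
print("held rear",f([(134,194),(430,198)],.0877),"front",f([(154,578),(410,579)],.0877)); print("chan rear",f([(167,147),(391,149)],.044)); print("bed rear",f([(120,89),(442,92)],.024)); print("pin",f([(281,137)],.0505))
E
```

```text
held rear [[49.4, 23.9], [48.6, -25.5]] front [[-26.1, 24.3], [-26.5, -25.4]]
chan rear [[51.6, 24.3], [51.0, -24.7]]
bed rear [[62.8, 37.8], [61.9, -39.1]]
pin [[54.4, -0.6]]
```

```bash
python3 -m crank '[{"dp":[0.0038,-0.0005,0],"delta_rot":[0,0,0],"fingers":-0.2},{"dp":[0,0,0.012],"delta_rot":[0,0,0],"fingers":-0.2},{"dp":[0,0,0.014],"delta_rot":[0,0,0],"fingers":-0.2},{"dp":[0,0,0.014],"delta_rot":[0,0,0],"fingers":-0.2},{"dp":[0,0,0.01],"delta_rot":[0,0,0],"fingers":-0.2},{"dp":[0,0,0.008],"delta_rot":[0,0,0],"fingers":-0.2},{"dp":[0,0,0.005],"delta_rot":[0,0,0],"fingers":-0.2},{"dp":[0,0,0],"delta_rot":[0,0,0],"fingers":-0.2},{"dp":[0,0,0],"delta_rot":[0,0,0],"fingers":-0.2}]'; python3 go.py .6035 -.3314 .1156 -19.92
```

```text
t: 14.83
tcp_pos: [0.6038, -0.33, 0.1174]
tool_rot: [0.819, 0.573, -0.001, -0.0]
force: [-1.3, -2.8, -1.8]
finger_gap: 0.565
gripper_force: 52.6
dp [-0.0028  0.0004  0.0037] y now -20.05 turn -0.13 deg norm -0.0004 tilt [-1.e-03 -5.e-04 -1.e+00] q [-0.66  0.83  1.38 -0.    0.92 -0.31] F [-1.3 -2.8 -1.8] t 14.8333
dp after turn [-0.0028  0.0004  0.0037]
```

```bash
python3 -m crank '[{"dp":[-0.0025,0,0],"delta_rot":[0,0,0],"fingers":-0.2},{"dp":[0,0,0],"delta_rot":[0,0,0],"fingers":-0.2},{"dp":[0,0,0.003],"delta_rot":[0,0,0],"fingers":-0.2},{"dp":[0,0,0],"delta_rot":[0,0,0],"fingers":-0.2},{"dp":[0,0,0],"delta_rot":[0,0,0],"fingers":-0.2}]'; python3 go.py .6035 -.3314 .1156 -19.92
```

```text
t: 15.25
tcp_pos: [0.604, -0.3305, 0.1165]
tool_rot: [0.819, 0.573, 0.0, 0.0]
force: [0.3, -0.6, -0.4]
finger_gap: 0.568
gripper_force: 52.7
dp [-0.002  -0.0003  0.0019] y now -20.07 turn -0.15 deg norm -0.0004 tilt [ 5.e-04  1.e-04 -1.e+00] q [-0.66  0.84  1.38  0.    0.92 -0.31] F [ 0.3 -0.6 -0.4] t 15.25
dp after turn [-0.002  -0.0003  0.0019]
```

Side load is gone, so going down to contact.

```bash
python3 -m crank '[{"dp":[0,0,0.003],"delta_rot":[0,0,0],"fingers":-0.2},{"dp":[0,0,0.002],"delta_rot":[0,0,0],"fingers":-0.2},{"dp":[0,0,0],"delta_rot":[0,0,0],"fingers":-0.2},{"dp":[0,0,0],"delta_rot":[0,0,0],"fingers":-0.2}]'
```

```text
t: 15.58
tcp_pos: [0.604, -0.3306, 0.1147]
tool_rot: [0.82, 0.573, 0.0, 0.0]
force: [-1.0, 1.3, 6.1]
finger_gap: 0.571
gripper_force: 53.3
```

```bash
python3 -m crank '[{"dp":[0,0,0],"delta_rot":[0,0,0],"fingers":0.5},{"dp":[0,0,0],"delta_rot":[0,0,0],"fingers":0.5},{"dp":[0,0,0],"delta_rot":[0,0,0],"fingers":0.5},{"dp":[0,0,-0.02],"delta_rot":[0,0,0],"fingers":0.5},{"dp":[0,0,-0.05],"delta_rot":[0,0,0],"fingers":0.5},{"dp":[-0.04,0,-0.05],"delta_rot":[0,0,0],"fingers":0.5},{"dp":[-0.04,0,-0.04],"delta_rot":[0,0,0],"fingers":0.5},{"dp":[0,0,0],"delta_rot":[0,0,0],"fingers":0.5},{"dp":[0,0,0],"delta_rot":[0,0,0],"fingers":0.5}]'; python3 - <<'E'
from h import *
m,p,d=snap("wrist"); np.savez("/tmp/w8.npz",p=p,d=d,o=m["origin"],a=m["attitude"]); c=p[20:320,180:480,::-1]; cv2.imwrite("pics/w8.png",cv2.resize(c,None,fx=2,fy=2,interpolation=cv2.INTER_CUBIC))
# flatness from depth over the cover
P=pts(m,d); q=P[120:230,290:355].reshape(-1,3); A=np.c_[q[:,:2]-q[:,:2].mean(0),np.ones(len(q))]; print("plane",np.linalg.lstsq(A,q[:,2],rcond=None)[0])
E
python3 go.py .6 -.33 .4 70
```

```text
t: 16.33
tcp_pos: [0.5903, -0.3698, 0.1959]
tool_rot: [0.82, 0.572, 0.001, 0.002]
force: [0.3, 0.4, 0.4]
finger_gap: 0.75
gripper_force: 0.0
plane [0.01207598 0.06767311 0.054714  ]
dp [ 0.079  -0.007  -0.4117] y now -20.13 turn -90.13 deg norm -0.2504 tilt [ 2.e-04  5.e-04 -1.e+00] q [-0.72  0.74  1.33  0.    1.07 -0.37] F [-0.3 -0.1 -1. ] t 16.3833
dp after turn [ 0.0068  0.079  -0.4117]
```

View pics/w8.png

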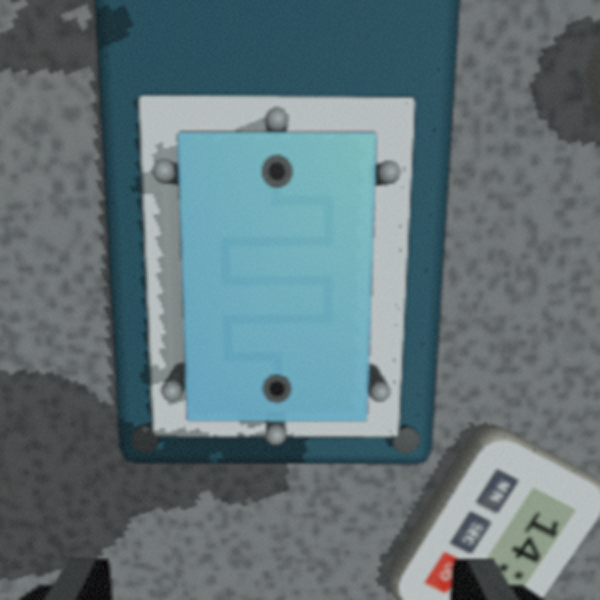

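The cover lies between all six pins, at (179–376, 131–421) crop px. The depth slope needs a check against the bench in the same image.

```bash
python3 - <<'E'
from h import *
z=np.load("/tmp/w8.npz"); m=manip.camera_model("wrist"); m["origin"]=z["o"]; m["attitude"]=z["a"]; P=pts(m,z["d"])
for r in (95,120,150,180,210,222): print(r,"cover z",np.median(P[r-3:r+3,290:355,2]).round(4),"bench z left",np.median(P[r-3:r+3,190:220,2]).round(4),"bench right",np.median(P[r-3:r+3,425:470,2]).round(4))
E
```

```text
95 cover z 0.054 bench z left 0.0001 bench right 0.0001
120 cover z 0.054 bench z left 0.0001 bench right -0.0002
150 cover z 0.054 bench z left 0.0002 bench right -0.0001
180 cover z 0.054 bench z left -0.0 bench right -0.0
210 cover z 0.054 bench z left 0.0001 bench right -0.0
222 cover z 0.054 bench z left 0.0 bench right -0.0001
```

Flat at 0.054, so the pile is seated. Now the handle: rise and turn so that the fingers close along press x.

```bash
python3 -m crank '[{"dp":[0,0,-0.0375],"delta_rot":[0,0,-0.0196],"fingers":-0.06},{"dp":[0,0,-0.0375],"delta_rot":[0,0,-0.0196],"fingers":-0.06},{"dp":[0,0,-0.0375],"delta_rot":[0,0,-0.0196],"fingers":-0.06},{"dp":[0,0,-0.0375],"delta_rot":[0,0,-0.0196],"fingers":-0.06},{"dp":[0,0,-0.0375],"delta_rot":[0,0,-0.0196],"fingers":-0.06},{"dp":[0,0,-0.0375],"delta_rot":[0,0,-0.0196],"fingers":-0.06},{"dp":[0,0,-0.0375],"delta_rot":[0,0,-0.0196],"fingers":-0.06},{"dp":[0,0,-0.0375],"delta_rot":[0,0,-0.0196],"fingers":-0.06},{"dp":[0,0,-0.0375],"delta_rot":[0,0,-0.0196],"fingers":-0.06},{"dp":[0,0,-0.0375],"delta_rot":[0,0,-0.0196],"fingers":-0.06},{"dp":[0,0,-0.0375],"delta_rot":[0,0,-0.0196],"fingers":-0.06},{"dp":[0,0,-0.0375],"delta_rot":[0,0,-0.0196],"fingers":-0.06}]'; python3 -m crank '[{"dp":[0,0,0],"delta_rot":[0,0,-0.0148],"fingers":-0.06},{"dp":[0,0,0],"delta_rot":[0,0,0],"fingers":-0.06}]'; python3 go.py .6563 -.2114 .42 70
```

```text
t: 17.38
tcp_pos: [0.5901, -0.3666, 0.4172]
tool_rot: [0.216, 0.976, 0.001, -0.002]
force: [-0.3, 0.3, -0.4]
finger_gap: 0.469
gripper_force: 0.0
t: 17.55
tcp_pos: [0.5905, -0.367, 0.4184]
tool_rot: [0.173, 0.985, 0.001, -0.0]
force: [0.2, 0.2, -0.2]
finger_gap: 0.47
gripper_force: 0.0
dp [-0.0178  0.3375 -0.0029] y now 70.09 turn 0.09 deg norm 0.0003 tilt [-5.0e-04  1.1e-03 -1.0e+00] q [-0.72  0.54  1.09  0.    1.51 -1.94] F [ 0.2  0.2 -0.2] t 17.55
dp after turn [-0.0172  0.3375 -0.0029]
```

```bash
python3 -m crank '[{"dp":[-0.0178,0.03,0],"delta_rot":[0,0,0],"fingers":-0.06},{"dp":[0,0.06,0],"delta_rot":[0,0,0],"fingers":-0.06},{"dp":[0,0.07,0],"delta_rot":[0,0,0],"fingers":-0.06},{"dp":[0,0.07,0],"delta_rot":[0,0,0],"fingers":-0.06},{"dp":[0,0.06,0],"delta_rot":[0,0,0],"fingers":-0.06},{"dp":[0,0.0475,0],"delta_rot":[0,0,0],"fingers":-0.06},{"dp":[0,0,0],"delta_rot":[0,0,0],"fingers":-0.06},{"dp":[0,0,0],"delta_rot":[0,0,0],"fingers":-0.06},{"dp":[0,0,0],"delta_rot":[0,0,0],"fingers":-0.06}]'; cat > bar.py <<'E'
from h import *
m,p,d=snap("wrist"); s=manip.sense(); h=cv2.cvtColor(p,cv2.COLOR_RGB2HSV); P=pts(m,d)
k=((h[...,0]<8)|(h[...,0]>172))&(h[...,1]>140)&(h[...,2]>70)&(d>0.05)&(P[...,2]>.05)
n,l,st,c=cv2.connectedComponentsWithStats(k.astype(np.uint8)); i=1+np.argmax(st[1:,4]); print(st[i])
Q=P[l==i]; Rt=R.from_quat(s["tool_rot"]).as_matrix(); L=(Q-s["tcp_pos"])@Rt
print("z top",np.percentile(Q[:,2],[2,50,98]).round(4)); print("tool x",np.percentile(L[:,0],[1,50,99]).round(4),"y",np.percentile(L[:,1],[1,50,99]).round(4),"z",np.percentile(L[:,2],[1,50,99]).round(4))
w=cv2.minAreaRect((Q[:,:2]*1000).astype(np.float32)); print(w); print("tcp",s["tcp_pos"],s["tool_rot"],s["t"])
E
python3 bar.py
```

```text
t: 18.3
tcp_pos: [0.6563, -0.2122, 0.4172]
tool_rot: [0.174, 0.985, 0.0, -0.001]
force: [1.2, 0.2, -0.1]
finger_gap: 0.469
gripper_force: 0.0
[ 302  168   27  150 3787]
z top [0.2791 0.2832 0.2851]
tool x [-0.0328  0.0113  0.0489] y [-0.0088 -0.0017  0.0049] z [0.1322 0.1343 0.1389]
((648.2264404296875, -212.0341033935547), (14.250716209411621, 83.95378875732422), 69.17819213867188)
tcp [ 0.65616184 -0.21302985  0.41755504] [ 1.74808911e-01  9.84601755e-01  1.31351845e-04 -1.10087826e-03] 18.35
```

```bash
python3 -m crank '[{"dp":[0,-0.004,0.03],"delta_rot":[0,0,0],"fingers":-0.06},{"dp":[0,0,0.05],"delta_rot":[0,0,0],"fingers":-0.06},{"dp":[0,0,0.05],"delta_rot":[0,0,0],"fingers":-0.06},{"dp":[0,0,0.04],"delta_rot":[0,0,0],"fingers":-0.06},{"dp":[0,0,0],"delta_rot":[0,0,0],"fingers":-0.06},{"dp":[0,0,0],"delta_rot":[0,0,0],"fingers":-0.8},{"dp":[0,0,0],"delta_rot":[0,0,0],"fingers":-0.8},{"dp":[0,0,0],"delta_rot":[0,0,0],"fingers":-0.8},{"dp":[0,0,0],"delta_rot":[0,0,0],"fingers":-0.8},{"dp":[0,0,0],"delta_rot":[0,0,0],"fingers":-0.8},{"dp":[0,0,0],"delta_rot":[0,0,0],"fingers":-0.8}]' 40; python3 go.py .6563 -.2114 .332 70
```

```text
t: 19.27
tcp_pos: [0.6562, -0.2154, 0.3354]
tool_rot: [0.174, 0.985, -0.001, 0.002]
force: [1.2, -2.0, 2.0]
finger_gap: 0.158
gripper_force: 39.2
dp [0.0026 0.0076 0.0068] y now 69.91 turn -0.09 deg norm -0.0002 tilt [ 0.0029 -0.0022 -1.    ] q [-0.48  0.59  1.22 -0.    1.33 -1.7 ] F [ 1.2 -2.   2. ] t 19.2667
dp after turn [0.0026 0.0076 0.0068]
```

```bash
python3 -c "
import numpy as np
t=np.r_[np.arange(0.0,1.6,.1)]+.02; t[-1]=1.5
t=np.append(t,[1.55,1.59,1.60])
for a,b in zip(t,t[1:]): print(round(b,2),(-.38*(np.sin(b)-np.sin(a))).round(4),(.38*(np.cos(a)-np.cos(b))).round(4))"
```

```text
0.12 -0.0379 0.0027
0.22 -0.0374 0.0064
0.32 -0.0366 0.0101
0.42 -0.0354 0.0137
0.52 -0.0339 0.0172
0.62 -0.032 0.0205
0.72 -0.0298 0.0236
0.82 -0.0273 0.0264
0.92 -0.0245 0.029
1.02 -0.0215 0.0313
1.12 -0.0182 0.0333
1.22 -0.0148 0.035
1.32 -0.0113 0.0363
1.42 -0.0076 0.0372
1.5 -0.0034 0.0302
1.55 -0.0009 0.019
1.59 -0.0 0.0152
1.6 0.0001 0.0038
```

```bash
python3 -m crank '[{"dp":[0,-0.0379,0.0027],"delta_rot":[0,0,0],"fingers":-0.8},{"dp":[0,-0.0374,0.0064],"delta_rot":[0,0,0],"fingers":-0.8},{"dp":[0,-0.0366,0.0101],"delta_rot":[0,0,0],"fingers":-0.8},{"dp":[0,-0.0354,0.0137],"delta_rot":[0,0,0],"fingers":-0.8},{"dp":[0,-0.0339,0.0172],"delta_rot":[0,0,0],"fingers":-0.8},{"dp":[0,-0.032,0.0205],"delta_rot":[0,0,0],"fingers":-0.8},{"dp":[0,0,0],"delta_rot":[0,0,0],"fingers":-0.8},{"dp":[0,0,0],"delta_rot":[0,0,0],"fingers":-0.8}]'; cat > ang.py <<'E'
from h import *
s=manip.sense(); X=np.array([np.cos(np.radians(69.8)),np.sin(np.radians(69.8))]); f=-(s["tcp_pos"][:2]-np.array([.6563,-.2125]))@X; z=s["tcp_pos"][2]-.0565-.087
Rt=R.from_quat(s["tool_rot"]).as_matrix()
print("fwd",f.round(4),"z",z.round(4),"r",np.hypot(f,z).round(4),"theta",np.arctan2(f,z).round(3),"F tool",(Rt.T@s["force"]).round(1),"gap",s["finger_gap"].round(3),"tilt",Rt[:,2].round(3),s["t"])
E
python3 ang.py; python3 bar.py
```

```text
t: 19.93
tcp_pos: [0.6187, -0.3164, 0.2982]
tool_rot: [0.175, 0.985, -0.001, -0.0]
force: [-0.8, 1.1, 3.6]
finger_gap: 0.159
gripper_force: 41.0
[ 300  191   45  231 9133]
z top [0.2432 0.2473 0.2491]
tool x [-0.0312  0.015   0.0505] y [-0.0071 -0.0005  0.0065] z [0.0495 0.0515 0.0564]
((680.2581176757812, -338.9894104003906), (14.69516372680664, 232.9747772216797), 69.49082946777344)
tcp [ 0.61899243 -0.3156902   0.29876786] [ 1.74498332e-01  9.84657245e-01 -6.61884327e-04  5.57336822e-05] 19.9833Traceback (most recent call last):
  File "ang.py", line 4, in <module>
    print("fwd",f.round(4),"z",z.round(4),"r",np.hypot(f,z).round(4),"theta",np.arctan2(f,z).round(3),"F tool",(Rt.T@s["force"]).round(1),"gap",s["finger_gap"].round(3),"tilt",Rt[:,2].round(3),s["t"])
                                                                                                                                                ^^^^^^^^^^^^^^^^^^^^^
AttributeError: 'float' object has no attribute 'round'
```

The bar follows the arc: its centre is at z 0.2415, as expected for θ=0.62. Continuing.

```bash
sed -i 's/s\["finger_gap"\].round(3)/s["finger_gap"]/' ang.py; python3 -m crank '[{"dp":[0,-0.0298,0.0236],"delta_rot":[0,0,0],"fingers":-0.8},{"dp":[0,-0.0273,0.0264],"delta_rot":[0,0,0],"fingers":-0.8},{"dp":[0,-0.0245,0.029],"delta_rot":[0,0,0],"fingers":-0.8},{"dp":[0,-0.0215,0.0313],"delta_rot":[0,0,0],"fingers":-0.8},{"dp":[0,-0.0182,0.0333],"delta_rot":[0,0,0],"fingers":-0.8},{"dp":[0,-0.0148,0.035],"delta_rot":[0,0,0],"fingers":-0.8},{"dp":[0,0,0],"delta_rot":[0,0,0],"fingers":-0.8},{"dp":[0,0,0],"delta_rot":[0,0,0],"fingers":-0.8}]'; python3 ang.py; python3 bar.py
```

```text
t: 20.65
tcp_pos: [0.5956, -0.3788, 0.2076]
tool_rot: [0.175, 0.985, 0.001, -0.001]
force: [1.3, 1.6, 2.2]
finger_gap: 0.158
gripper_force: 44.4
fwd 0.1771 z 0.0641 r 0.1883 theta 1.223 F tool [-0.7  2.  -2.2] gap 0.15815802552344496 tilt [-0.001  0.002 -1.   ] 20.65
[ 299  192   46  237 9509]
z top [0.1563 0.1601 0.162 ]
tool x [-0.0311  0.0153  0.0506] y [-0.0067 -0.0001  0.0069] z [0.0464 0.0485 0.0528]
((587.2682495117188, -375.7302551269531), (15.296887397766113, 84.25690460205078), 69.60902404785156)
tcp [ 0.59567602 -0.37852908  0.20858547] [ 1.74253025e-01  9.84700613e-01  5.18798596e-04 -5.63572870e-04] 20.7
```

```bash
python3 -m crank '[{"dp":[0,-0.0113,0.0363],"delta_rot":[0,0,0],"fingers":-0.8},{"dp":[0,-0.0076,0.0372],"delta_rot":[0,0,0],"fingers":-0.8},{"dp":[0,-0.0034,0.0302],"delta_rot":[0,0,0],"fingers":-0.8},{"dp":[0,-0.0009,0.019],"delta_rot":[0,0,0],"fingers":-0.8},{"dp":[0,0,0],"delta_rot":[0,0,0],"fingers":-0.8},{"dp":[0,0,0],"delta_rot":[0,0,0],"fingers":-0.8}]' 60; python3 ang.py; python3 bar.py
```

```text
t: 21.2
tcp_pos: [0.5915, -0.3898, 0.1487]
tool_rot: [0.174, 0.985, -0.0, -0.001]
force: [-2.2, 0.1, 4.8]
finger_gap: 0.154
gripper_force: 62.1
fwd 0.1888 z 0.0052 r 0.1889 theta 1.543 F tool [ 2.1 -0.7 -4.8] gap 0.15437949259088765 tilt [-0.001 -0.001 -1.   ] 21.2
[ 298  193   47  241 9760]
z top [0.0992 0.1035 0.1052]
tool x [-0.0308  0.016   0.0506] y [-0.0065  0.0002  0.0072] z [0.0436 0.0455 0.0505]
((583.2939453125, -386.4998474121094), (14.491433143615723, 84.54844665527344), 69.67354583740234)
tcp [ 0.59151148 -0.38978826  0.14899715] [ 1.73812818e-01  9.84778486e-01 -4.90317156e-04 -4.45271306e-04] 21.25
```

```bash
python3 -m crank '[{"dp":[0,0,0.009],"delta_rot":[0,0,0],"fingers":-0.8},{"dp":[0,0,0.009],"delta_rot":[0,0,0],"fingers":-0.8},{"dp":[0,0,0.008],"delta_rot":[0,0,0],"fingers":-0.8},{"dp":[0,0.0,0.004],"delta_rot":[0,0,0],"fingers":-0.8},{"dp":[0,0,0],"delta_rot":[0,0,0],"fingers":-0.8},{"dp":[0,0,0],"delta_rot":[0,0,0],"fingers":-0.8}]' 80; python3 ang.py; python3 bar.py
```

```text
t: 21.75
tcp_pos: [0.5915, -0.3901, 0.1351]
tool_rot: [0.174, 0.985, -0.001, -0.0]
force: [-4.3, 1.8, 8.2]
finger_gap: 0.149
gripper_force: 79.6
fwd 0.1891 z -0.0084 r 0.1893 theta 1.615 F tool [ 4.6  0.2 -8.2] gap 0.14931883031739243 tilt [-0.    -0.002 -1.   ] 21.75
[ 298  193   47  242 9774]
z top [0.0865 0.0908 0.0925]
tool x [-0.0305  0.0164  0.0508] y [-0.0063  0.0002  0.0073] z [0.0424 0.0444 0.0493]
((583.0427856445312, -386.7579650878906), (14.462645530700684, 84.31124877929688), 69.52436828613281)
tcp [ 0.59149884 -0.39013309  0.13515445] [ 1.73951320e-01  9.84753615e-01 -1.12093131e-03 -1.09950578e-05] 21.8
```

```bash
python3 -m crank '[{"dp":[0,0,0.004],"delta_rot":[0,0,0],"fingers":-0.8},{"dp":[0,0,0.004],"delta_rot":[0,0,0],"fingers":-0.8},{"dp":[0,0,0],"delta_rot":[0,0,0],"fingers":-0.8},{"dp":[0,0,0],"delta_rot":[0,0,0],"fingers":-0.8}]' 80; python3 ang.py; python3 bar.py
```

```text
t: 22.13
tcp_pos: [0.5915, -0.39, 0.1315]
tool_rot: [0.174, 0.985, -0.001, 0.0]
force: [-3.9, 1.5, 9.8]
finger_gap: 0.15
gripper_force: 79.7
fwd 0.189 z -0.012 r 0.1894 theta 1.634 F tool [ 4.1  0.1 -9.8] gap 0.15034564704219847 tilt [-0.    -0.002 -1.   ] 22.1333
[ 298  193   47  242 9767]
z top [0.0829 0.0871 0.0889]
tool x [-0.0306  0.0164  0.0508] y [-0.0064  0.0002  0.0073] z [0.0424 0.0444 0.0495]
((583.2413940429688, -386.67742919921875), (14.550992012023926, 84.4909439086914), 69.7193374633789)
tcp [ 0.59152725 -0.39003988  0.13155833] [ 1.73974654e-01  9.84749618e-01 -1.00484912e-03  3.10765262e-07] 22.1833
```

```bash
python3 -m crank '[{"dp":[0,0,0.004],"delta_rot":[0,0,0],"fingers":-0.8},{"dp":[0,0,0],"delta_rot":[0,0,0],"fingers":-0.8},{"dp":[0,0,0],"delta_rot":[0,0,0],"fingers":-0.8}]' 80; python3 ang.py; python3 bar.py | sed -n 2,3p
```

```text
t: 22.43
tcp_pos: [0.5915, -0.39, 0.1301]
tool_rot: [0.174, 0.985, -0.001, 0.0]
force: [-5.2, 0.7, 11.1]
finger_gap: 0.15
gripper_force: 79.9
fwd 0.1889 z -0.0134 r 0.1894 theta 1.642 F tool [  5.1  -1.1 -11.1] gap 0.15036812947880684 tilt [-0.    -0.002 -1.   ] 22.4333
z top [0.0814 0.0857 0.0874]
tool x [-0.0305  0.0163  0.0508] y [-0.0064  0.0002  0.0073] z [0.0424 0.0443 0.0493]
```

```bash
python3 -m crank '[{"dp":[0,0,0.005],"delta_rot":[0,0,0],"fingers":-0.8},{"dp":[0,0,0],"delta_rot":[0,0,0],"fingers":-0.8},{"dp":[0,0,0],"delta_rot":[0,0,0],"fingers":-0.8},{"dp":[0,0,0],"delta_rot":[0,0,0],"fingers":-0.8}]' 80; python3 ang.py; python3 bar.py | sed -n 2,3p
```

```text
t: 22.82
tcp_pos: [0.5916, -0.3899, 0.1291]
tool_rot: [0.174, 0.985, -0.001, 0.0]
force: [-7.0, 2.9, 17.1]
finger_gap: 0.145
gripper_force: 80.6
fwd 0.1889 z -0.0144 r 0.1894 theta 1.647 F tool [  7.6   0.3 -17.1] gap 0.14548513280829387 tilt [ 0.    -0.002 -1.   ] 22.8167
z top [0.0806 0.0849 0.0866]
tool x [-0.0304  0.0165  0.0509] y [-0.0064  0.0002  0.0073] z [0.0423 0.0443 0.0493]
```

```bash
python3 -m crank '[{"dp":[0,0,0.004],"delta_rot":[0,0,0],"fingers":-0.8},{"dp":[0,0,0],"delta_rot":[0,0,0],"fingers":-0.8},{"dp":[0,0,0],"delta_rot":[0,0,0],"fingers":-0.8},{"dp":[0,0,0],"delta_rot":[0,0,0],"fingers":-0.8}]' 80; python3 ang.py; python3 bar.py | sed -n 2,3p
python3 - <<'E'
from h import *
# pile & neighbours: cover seen? pixel changes in top view for timer/bottle/vial
z=np.load("/tmp/top0.npz"); m,p,d=snap("top")
D=np.abs(p.astype(int)-z["p"]).max(2)
for n,(u0,u1,v0,v1) in dict(timer=(402,440,210,250),vial=(208,228,302,324),cover0=(405,450,262,300)).items(): print(n,(D[v0:v1,u0:u1]>40).mean().round(3))
E
```

```text
t: 23.2
tcp_pos: [0.5916, -0.3899, 0.1284]
tool_rot: [0.174, 0.985, -0.001, 0.0]
force: [-8.0, 4.6, 23.0]
finger_gap: 0.146
gripper_force: 81.2
fwd 0.1888 z -0.0151 r 0.1894 theta 1.651 F tool [  9.1   1.6 -23. ] gap 0.14555879189887333 tilt [ 0.    -0.002 -1.   ] 23.2
z top [0.08   0.0842 0.0859]
tool x [-0.0304  0.0165  0.0509] y [-0.0064  0.0002  0.0073] z [0.0423 0.0442 0.0491]
timer 0.668
vial 0.495
cover0 0.557
```

```bash
python3 - <<'E'
from h import *
z=np.load("/tmp/scene0.npz"); m,p,d=snap("scene"); D=np.abs(p.astype(int)-z["p"]).max(2)
for n,(u0,u1,v0,v1) in dict(timer=(298,328,242,262),vial=(302,322,378,412),bottle=(243,258,245,265)).items(): print("scene",n,(D[v0:v1,u0:u1]>40).mean().round(3),"depth now/before",np.median(d[v0:v1,u0:u1]).round(3),np.median(z["d"][v0:v1,u0:u1]).round(3))
mt,pt,dt=snap("top"); print("top vial depth", np.median(dt[304:322,210:226]),"before",np.median(np.load("/tmp/top0.npz")["d"][304:322,210:226]))
s=manip.sense(); print(s["t"],s["force"])
E
```

```text
scene timer 0.708 depth now/before 1.023 1.152
scene vial 0.0 depth now/before 0.779 0.779
scene bottle 0.137 depth now/before 1.056 1.055
top vial depth 0.38242117 before 1.0565218
23.4 [-8.55486153  4.10397311 23.08100545]
```

```bash
python3 -c "
from station import manip; print(manip.sign_off())"
```

```text
the job is handed in; nothing more can be done
None
```

I laid the channel plate and then the cover flat between the pins and brought the press arm down past its last click to its stop; the gripper was still holding the handle there (about 23 N) when I handed the job in at 23.4 s, with no verdict returned.

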